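Hook the cup bracket into the slotted upright and stand the cup on it

TASK

Hook the white cup bracket into the slotted upright: feed its four hook tabs into the two rows of slots just below the yellow spring catch, keep it pressed flat against the strip and push it down until the tabs sit fully home and the catch springs out over its top edge. Feel your way in and do not force it. Then gently stand the red cup upright on the bracket's little shelf, let go, and leave everything else on the board where it is.

Things in the scene. Friction and masses are not known exactly. Their poses are not given: they have to be found in the camera images.
- bracket: white sheet-steel cup bracket, 0.3 kg, standing on the board as it will hang: level shelf plate, upright back plate, two side cheeks. 64 mm wide (y), 90 mm high, shelf 92 mm deep (x -92 to 0 mm), plates 3 mm thick. Origin: underside, mid-width, in the plane of the back plate's rear face; +x is the way the hook tabs point, z up
- bracket_grip (a point): where to grip the bracket from above, across the 64 mm over its cheeks: bracket x = -15, z = 74 mm. The cheeks are full height (z to 90 mm) only from x = -28 to 0; a brace slopes down to x = -44 mm; further forward only a rim 12 mm high (front 10 mm). Axes as bracket
- bracket_tabs (a point): middle of the bracket's four steel hook tabs on its rear face (bracket x = 0, y = 0, z = 60 mm). Tabs at y = +-14 mm, in two rows 40 mm apart. Each: a neck 5 mm wide, z 36 to 44 (76 to 84) mm, out to x = 5 mm, then a lip 5 mm wide, x 5 to 10 mm, that hangs 8 mm below the neck (z 28 to 44 and 68 to 84 mm). Axes as bracket
- bracket_shelf (a point): centre of the place for the cup, on the upper face of the shelf plate (bracket x = -52, y = 0, z = 3 mm), in front of the tall cheeks. Axes as bracket
- upright: grey steel U-channel upright, fixed, 50 mm wide, about 190 mm high, on a foot 90 x 120 x 8 mm. A bright slotted steel strip 50 mm wide, 3 mm thick is its front. Origin: on the board, mid-width, in the plane of the strip's front face; x points into the strip, away from the robot, z up: a hooked-in bracket has the same axes
- upright_slots (a point): on the strip's front face, mid-width, 145 mm above the board, nominal middle of the two upper slot rows. Slots 8 mm wide, 18.5 mm high, in columns at y = +-14 mm, four rows; nominal lower edges 41, 81, 121, 161 mm above the board. The strip is screwed on through long holes: it, with slots and catch, sits up to 8 mm above or below nominal, not measured
- upright_face (a point): on the strip's front face, mid-width, 85 mm above the board: the bracket's origin when home, if the strip is at nominal height (in truth up to 8 mm above or below). The lips enter (rear face flat on the strip) with the bracket 8 to 10.5 mm above home, 1.5 mm free either side; then it goes down until the necks rest on the slots' lower edges. Axes as upright
- catch (a joint): yellow spring catch, 12 mm wide, 6 mm high, standing 5 mm out of the strip above the upper slots (nominal 176.5 to 182.5 mm above the board). 0 m = sprung out; 0.005 = pushed in flush. Spring 2 N at 0, 3.6 N flush. The bracket's back plate holds it in while pressed to the strip above home; fully down, it springs out over the top edge and reads 0
- cup: red ceramic cup without handle, 0.2 kg, standing upright, open at the top: 90 mm high, 58 mm across the rim narrowing to 46 mm at the foot. Origin: centre of the underside; z up. Held near the rim, the fingers stay above the bracket's low rim
- tin: bystander: round steel tin with a screw-top lid, 87 mm across, 59 mm high; origin at the centre of its underside
- holder: bystander: clear plastic thermometer holder with a spring clip, 60 x 50 mm foot, 128 mm high; origin at the centre of its underside
- mirror: bystander: white plastic hand mirror lying face up, 238 mm long (x, from -120 to 118 mm), 116 mm wide, 12 mm thick; origin on its underside; the round end is at +x
- tray: bystander: small grey plastic tray, 140 x 200 x 25 mm; origin at the centre of its underside
- jar: bystander: amber jar with a white cap, 64 mm across, 90 mm high; origin at the centre of its underside
- brush: bystander: wooden nail brush, 95 x 42 x 28 mm; origin at the centre of its underside

How it is judged:
By the outcome, as a careful person would: the job done as asked, in the order asked, and still so for the second after the job is handed in, with the robot touching nothing.
It also fails if it takes over 72 s, if anything falls off the work surface, if the arm or the gripper's body presses on something with over 40 N, if the wrist force passes 120 N, or if a joint passes its speed limit or range.

ROBOT

A 7-joint arm with a two-finger parallel gripper is mounted at the origin on the work surface. World frame = base frame: x ahead of the robot, y to its left, z up, the work surface at z = 0. Lengths are in m, angles in rad, forces in N, time in s.
With the tool pointing down it reaches from about 0.4 to 0.85 m from the base axis. Payload 10.4 kg.
Tool frame: the origin (TCP) lies at the very end of the fingers, on their centre line; the grasp point (between the pads) lies 19 mm behind it; z points along the fingers, y is the direction in which the jaws open and shut (so a half turn about z gives the same grasp; the last joint's range is limited). The gripper opens to 87 mm and grips with 3 to 60 N. Pads are 19 mm wide; open, the fingers measure 117 mm over their backs; the gripper's body (75 mm by 190 mm) begins 51 mm behind the grasp point.
Start: joints at [-1.155, 0.332, -0.065, 1.46, 0.022, 1.35, -0.088], TCP at [0.266, 0.566, 0.223] pointing down, gripper open.
Joint ranges: [-2.6, 2.6], [-0.5, 2.12], [-1.47, 1.34], [0.16, 2.42], [-1.27, 4.41], [0.06, 2.06], [-2.6, 2.6]. Speed limits (rad/s): [2.22, 2.22, 2.79, 2.79, 3.14, 3.14, 3.14].

INTERFACE

Orientations are given as a unit quaternion [w, x, y, z].
In Python, from workcell import env gives the robot as it stands.
- The arm moves only by the tool apply_moves, never from a script. Its argument "motion" is a list of rows, each an object of numbers: "dx", "dy", "dz": the shift along the world's x, y, z in m; "ax", "ay", "az": the turn, a rotation vector about the world's x, y, z in rad; "jaw": the finger opening in m, from 0 to 0.087. In form: [{"dx": .., "dy": .., "dz": .., "ax": .., "ay": .., "az": .., "jaw": ..}, ...]. A call has 1 to 12 rows; each row shifts and turns the commanded pose from where the row before left it; what a row does not reach is not made up. A row lasts 1/12 s, in which the tool goes at most 41.7 mm and 7.16 degrees, less where a joint would pass 70% of its speed; a pose out of reach is approached as far as the arm can. A call with a gripper value outside its range is refused whole. The fingers move at their own pace and stop on an object; "newtons" is the grip in N (left out, the last holds). Time passes only in rows, so rows that do not move let the fingers close. It gives the time, the measured TCP pose, the force and the opening at its end, in the units of the state.
- env.get_obs(): the state, without advancing time (a new reading comes with each control period).
- env.camera(name): name is "scene" or "top"; returns (picture, depth): 400x640x3 uint8, red, green, blue; 400x640 float32, m along the optical axis (not along the pixel's ray), 0 where there is no reading.
- env.calibration(name): a dict with "K" (3x3 intrinsics, pixels), "origin" and "rotation" of the camera in the world. Camera axes: x right, y up, looking along -z (the intrinsics and any distortion apply to the point x, -y, -z); pixel columns grow to the right and rows downward; lengths in m; the calibration is good to about 2 mm. A picture is of the moment at which its call begins. calibration takes no time and is no camera call.
- env.sign_off(): hands the job in, once; it reports no verdict.
The state is a dict: "time": time; "q": joint angles; "dq": joint speeds; "joint_efforts": joint torques, N m; "position": TCP position; "ee_rot": TCP orientation; "contact_force": force on the tool from outside, world axes, zero at the start; "torque": the same for the moment, N m; "gripper_width": finger opening in m.
Only numpy, scipy, OpenCV 4.12 (cv2) and the standard library are available. Lean on these libraries where they do the work, as an engineer would, in place of code of your own. Each camera call takes 0.05 s, during which the arm holds its last target.

## Working session

There is one attempt and no reset: what is moved stays moved. The work goes in short steps, Python scripts to look and compute and a tool call to move; the robot and the scene stay as the last step left them, time stands still between calls to the robot, and variables do not carry over. Pictures are saved under pics/ and viewed, and the job is handed in when it is done.

Besides the shell and the picture viewer there is one more tool, called after "Call:" as name([rows], argument=value, ...), one row to a line, values as JSON. apply_moves: Moves the arm, as the interface text tells. Its arguments: {"type":"object","properties":{"motion":{"type":"array","items":{"type":"object","properties":{"dx":{"type":"number"},"dy":{"type":"number"},"dz":{"type":"number"},"ax":{"type":"number"},"ay":{"type":"number"},"az":{"type":"number"},"jaw":{"type":"number"}}}},"newtons":{"type":"number"}},"required":["motion"]}

```bash
mkdir -p pics; cat > h.py <<'E'
from workcell import env
import numpy as np, cv2
def snap(n,tag):
    im,d=env.camera(n); np.savez(f'pics/{tag}.npz',im=im,d=d); cv2.imwrite(f'pics/{tag}.png',im[:,:,::-1]); return im,d
def pts(n,d):
    c=env.calibration(n);K=np.array(c['K']);R=np.array(c['rotation']);o=np.array(c['origin'])
    v,u=np.mgrid[0:d.shape[0],0:d.shape[1]]
    x=(u-K[0,2])/K[0,0]*d; y=(v-K[1,2])/K[1,1]*d
    P=np.stack([x,-y,-d],-1)
    return P@R.T+o
E
python3 - <<'E'
from h import *
for n in('scene','top'):
    snap(n,n+'0'); print({k:(np.round(v,4).tolist() if not isinstance(v,str) else v) for k,v in env.calibration(n).items()})
o=env.get_obs(); print({k:np.round(v,4).tolist() for k,v in o.items()})
E
```

```text
{'K': [[435.2931, 0.0, 323.303], [0.0, 435.2931, 199.0592], [0.0, 0.0, 1.0]], 'origin': [1.3064, -0.6419, 0.944], 'rotation': [0.8128, 0.3966, 0.1754, 0.3889]}
{'K': [[440.6212, 0.0, 322.037], [0.0, 440.6212, 206.3437], [0.0, 0.0, 1.0]], 'origin': [0.4461, 0.0146, 1.5511], 'rotation': [0.7166, 0.0258, -0.0342, -0.6962]}
{'time': 0.1, 'q': [-1.1546, 0.3328, -0.0647, 1.4608, 0.0216, 1.3499, -0.0885], 'dq': [-0.001, -0.0004, 0.0005, -0.0035, -0.0004, -0.0026, -0.0009], 'joint_efforts': [0.001, -62.4545, 0.0241, -39.0716, -0.0616, 0.0366, 0.0001], 'position': [0.2653, 0.5655, 0.2218], 'ee_rot': [-0.0001, 0.2176, 0.976, -0.0006], 'contact_force': [0.19, 0.6433, -0.011], 'torque': [0.0024, -0.016, -0.0438], 'gripper_width': 0.087}
```

```bash
sed -i "s/R=np.array(c\['rotation'\])/R=Rot(c['rotation'])/" h.py; cat >> h.py <<'E'
from scipy.spatial.transform import Rotation
def Rot(q): q=np.array(q); return Rotation.from_quat([q[1],q[2],q[3],q[0]]).as_matrix()
E
python3 - <<'E'
from h import *
for n in('scene','top'):
    z=np.load(f'pics/{n}0.npz'); P=pts(n,z['d']); print(n, np.round(P[::50,::80],3)[:, :,2])
E
```

```text
scene [[ 0.383  0.345  0.298  0.594  0.28   0.571  0.364  0.447]
 [ 0.225 -0.102 -0.213  0.449 -0.001  0.398  0.13   0.245]
 [-0.31  -0.434 -0.208  0.28   0.    -0.648 -0.143  0.02 ]
 [-0.099 -0.177 -0.001  0.084 -0.001  0.007  0.163 -0.351]
 [-0.752  0.    -0.003 -0.003  0.001 -0.003  0.163 -0.448]
 [-0.593 -0.     0.001  0.074  0.055 -0.002  0.079 -0.709]
 [-0.748  0.15  -0.    -0.002  0.001  0.092 -0.753 -0.745]
 [-0.748  0.152  0.    -0.003 -0.001 -0.747 -0.329 -0.757]]
top [[-0.694 -0.664 -0.663 -0.657 -0.62  -0.589 -0.562 -0.539]
 [-0.753 -0.749 -0.739 -0.327 -0.746 -0.759 -0.761 -0.752]
 [-0.749 -0.747  0.197  0.082 -0.767 -0.688 -0.756 -0.751]
 [-0.451 -0.753 -0.003 -0.006  0.006 -0.002 -0.003 -0.754]
 [-0.756 -0.749 -0.001  0.     0.005 -0.006  0.004 -0.756]
 [-0.588 -0.746  0.004 -0.004 -0.004  0.005 -0.007 -0.759]
 [-0.606  0.559 -0.003 -0.001  0.    -0.002 -0.001 -0.763]
 [-0.64   0.64   0.643 -0.002  0.014 -0.006 -0.    -0.755]]
```

View pics/scene0.png

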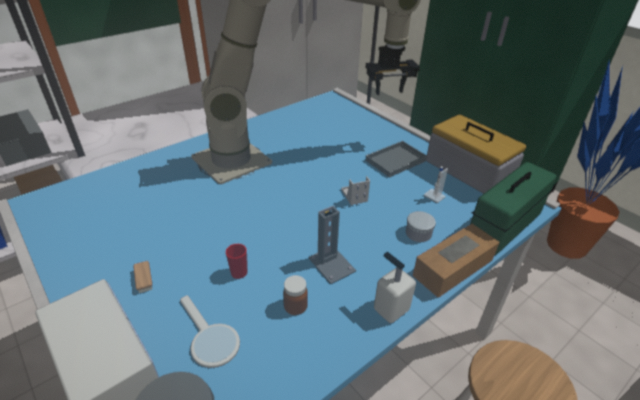

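View pics/top0.png

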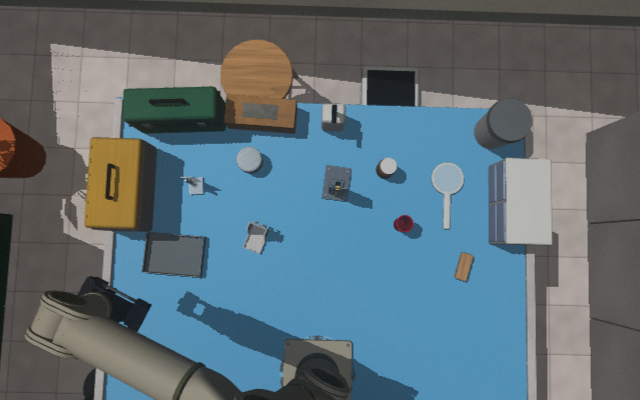

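The scene view shows the bracket at about (356,192), the upright (328,235) and the cup (237,260). In the top view they are at (257,238), (337,184) and (403,223). I'll enlarge crops of both.

```bash
python3 - <<'E'
from h import *
t=np.load('pics/top0.npz')['im'];s=np.load('pics/scene0.npz')['im']
def crop(im,u0,v0,w,h,k): return cv2.resize(im[v0:v0+h,u0:u0+w,::-1],(w*k,h*k),interpolation=cv2.INTER_CUBIC)
cv2.imwrite('pics/c1.png',np.hstack([crop(t,235,210,45,50,8),crop(t,315,155,45,50,8)]))
cv2.imwrite('pics/c2.png',np.hstack([crop(s,330,165,50,90,6)[:480],crop(s,305,200,60,80,6)]))
z=np.load('pics/top0.npz')
P=pts('top',z['d']); Q=pts('scene',np.load('pics/scene0.npz')['d'])
np.set_printoptions(linewidth=220,suppress=True)
print('bracket top z mm');print((P[216:258:2,240:276:2,2]*1000).astype(int))
print('upright');print((P[160:206:2,318:356:2,2]*1000).astype(int))
E
```

```text
bracket top z mm
[[   2    2   -2    1   -5    0    1    0    0   -5   -1    7    1    0   -1  -10    1    0]
 [  -1    0    0   -5    4   -3    0    2    2   -3   -1    0   -5    5   -4    0   -4   -7]
 [  -7    0    4   -3   -5   -5    2    0    0   -2   -1    0   -3   -1   -3   -3    4    1]
 [   2   -3   -4    2   -4   88   -2    0   88   43    2   -1    0    3    0   -4    3    0]
 [   1   -2   -3   -2    1   75   29   88   83   -6   -1    6   82    2    2    5   -2   -5]
 [   0   -1   -1    0   87   51    6    1    3    3   83   82   47    0    0    1    0    1]
 [  -1   -3   -1    0   79   35   -1    3   -1    0   -2    1   90   79   -3    0    3   -4]
 [  -2   -5    2    0   52   25    0    2    3    6    2    0   -3   88   52    4    2    1]
 [   0    0   -3    0   28    6    2    9    0    1    5   -3    3   83   29    2    1    0]
 [  -1   -1   -3    0   12    1   -2   -1   -1    6    2    3   92   60    2    0    5   -1]
 [  -5   -5   -2    0   10    0   -1    0   -3    0    6    4   90   37    0   -2    2   -1]
 [  -3    0    0    0    6    2    0    4    5    3    4   -
[... 2433 characters left out ...]
-5   -5    0]
 [   0    0   -2    8   12    3   43   27   64  101   74   78   90   10    9   10    3   -1   -1]
 [  -3   -4    2    7    7   15    5    8    5   22   18   23   33    2   10    3   -5  -10   -5]
 [  -1    0   -1    5   14    9    7    7   10    7    6    5    5    7    5   -4   -6   -8    1]
 [   4   -2   -3 1551    0    3    7    7    1    6    4    6    3    6    1   -3   -2    5   -1]
 [   1    5    0    0   -3    2    0    1    1   -4    7    1    6   12    8   -4    0   -1 1551]
 [   0    3   -2   -1    4    2    0   -1    1   -6    2    0    0    0    0   -1   -6   -3    1]
 [   0   -3    1   -2    1    1   -3   -4    0   -1    0   -2   -1   -6   -9   -3   -5   -6    0]]
```

View pics/c1.png

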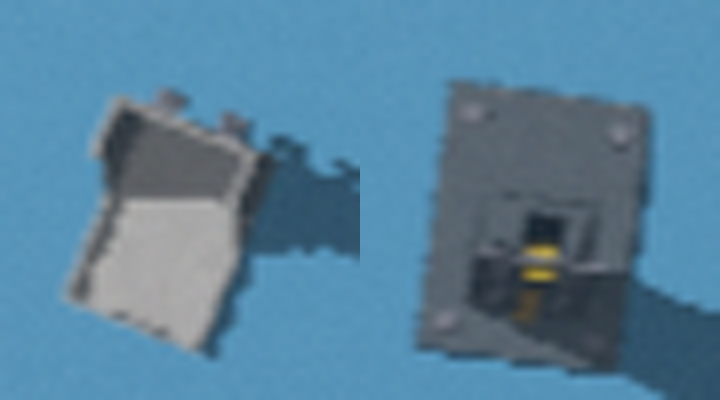

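View pics/c2.png

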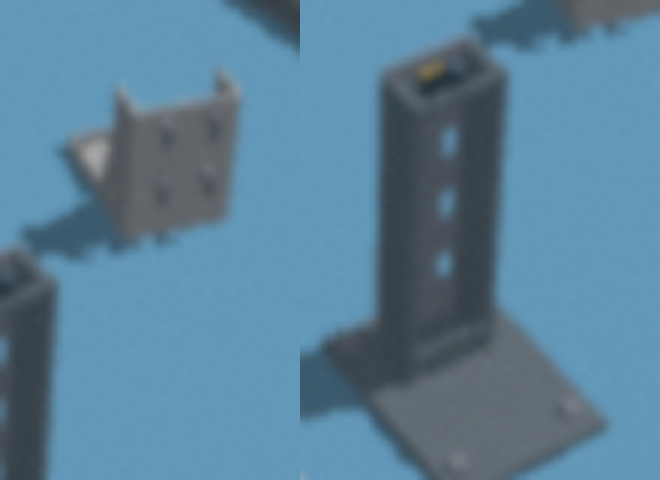

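```bash
cat >> h.py <<'E'
def ray(n,u,v,z):
    c=env.calibration(n);K=np.array(c['K']);R=Rot(c['rotation']);o=np.array(c['origin'])
    d=R@np.array([(u-K[0,2])/K[0,0],-(v-K[1,2])/K[1,1],-1]); return o+d*(z-o[2])/d[2]
def proj(n,p):
    c=env.calibration(n);K=np.array(c['K']);R=Rot(c['rotation']);o=np.array(c['origin'])
    q=(np.atleast_2d(p)-o)@R; return np.stack([K[0,2]+K[0,0]*q[:,0]/-q[:,2],K[1,2]+K[1,1]*q[:,1]/q[:,2]],-1)
E
python3 - <<'E'
from h import *
def c(x,y,u0,v0,k=8): return (x+.5)/k-.5+u0,(y+.5)/k-.5+v0
print('bracket')
for x,y,z in[(118,97,.09),(265,157,.09),(68,297,.012),(208,355,.012)]: print(np.round(ray('top',*c(x,y,235,210),z),4))
print('foot')
F=[]
for x,y,z in[(92,85,.008),(290,110,.008),(255,372,.008),(58,350,.008),(118,250,.19),(245,268,.19),(180,250,.18),(180,272,.18)]:
    F.append(ray('top',*c(x,y,315,155),z)); print(np.round(F[-1],4))
print(np.mean(F[:4],0))
print('scene foot/top')
for x,y,z in[(605-300,425,.008),(82,75,.19),(205,72,.19),(170,40,.19)]: print(np.round(ray('scene',*c(x,y,305,200,6),z),4))
print('scene bracket rear bottom, top')
for x,y,z in[(130,240,0),(228,215,0),(122,90,.09),(236,92,.09)]: print(np.round(ray('scene',*c(x,y,330,165,6),z),4))
E
```

```text
bracket
[0.5126 0.2382 0.09  ]
[0.4895 0.1765 0.09  ]
[0.4287 0.2681 0.012 ]
[0.4054 0.2065 0.012 ]
foot
[ 0.7243 -0.012   0.008 ]
[ 0.7158 -0.1     0.008 ]
[ 0.5988 -0.0873  0.008 ]
[ 6.059e-01 -3.000e-04  8.000e-03]
[ 0.6269 -0.0208  0.19  ]
[ 0.6213 -0.0704  0.19  ]
[ 0.6289 -0.0454  0.18  ]
[ 0.6203 -0.0456  0.18  ]
[ 0.66121403 -0.04992755  0.008     ]
scene foot/top
[ 0.725  -0.0149  0.008 ]
[ 0.6236 -0.0737  0.19  ]
[ 0.6558 -0.029   0.19  ]
[ 0.6291 -0.0268  0.19  ]
scene bracket rear bottom, top
[0.4902 0.1838 0.    ]
[0.5082 0.2442 0.    ]
[0.4677 0.1906 0.09  ]
[0.508  0.2397 0.09  ]
```

Call:
apply_moves([
  {"dx": 0.0185, "dy": -0.0294, "az": 0.0071, "jaw": 0.087},
  {"dx": 0.0185, "dy": -0.0294, "az": 0.0071},
  {"dx": 0.0185, "dy": -0.0294, "az": 0.0071},
  {"dx": 0.0185, "dy": -0.0294, "az": 0.0071},
  {"dx": 0.0185, "dy": -0.0294, "az": 0.0071},
  {"dx": 0.0185, "dy": -0.0294, "az": 0.0071},
  {"dx": 0.0185, "dy": -0.0294, "az": 0.0071},
  {"dx": 0.0185, "dy": -0.0294, "az": 0.0071},
  {"dx": 0.0185, "dy": -0.0294, "az": 0.0071},
  {"dx": 0.0185, "dy": -0.0294, "az": 0.0071},
  {"dx": 0.0185, "dy": -0.0294, "az": 0.0071},
  {"dx": 0.0185, "dy": -0.0294, "az": 0.0071},
])

```text
invalid input at $.motion[0]: expected keys dx, dy, dz, ax, ay, az, jaw
```

Call:
apply_moves([
  {"dx": 0.0185, "dy": -0.0294, "dz": 0, "ax": 0, "ay": 0, "az": 0.0071, "jaw": 0.087},
  {"dx": 0.0185, "dy": -0.0294, "dz": 0, "ax": 0, "ay": 0, "az": 0.0071, "jaw": 0.087},
  {"dx": 0.0185, "dy": -0.0294, "dz": 0, "ax": 0, "ay": 0, "az": 0.0071, "jaw": 0.087},
  {"dx": 0.0185, "dy": -0.0294, "dz": 0, "ax": 0, "ay": 0, "az": 0.0071, "jaw": 0.087},
  {"dx": 0.0185, "dy": -0.0294, "dz": 0, "ax": 0, "ay": 0, "az": 0.0071, "jaw": 0.087},
  {"dx": 0.0185, "dy": -0.0294, "dz": 0, "ax": 0, "ay": 0, "az": 0.0071, "jaw": 0.087},
  {"dx": 0.0185, "dy": -0.0294, "dz": 0, "ax": 0, "ay": 0, "az": 0.0071, "jaw": 0.087},
  {"dx": 0.0185, "dy": -0.0294, "dz": 0, "ax": 0, "ay": 0, "az": 0.0071, "jaw": 0.087},
  {"dx": 0.0185, "dy": -0.0294, "dz": 0, "ax": 0, "ay": 0, "az": 0.0071, "jaw": 0.087},
  {"dx": 0.0185, "dy": -0.0294, "dz": 0, "ax": 0, "ay": 0, "az": 0.0071, "jaw": 0.087},
  {"dx": 0.0185, "dy": -0.0294, "dz": 0, "ax": 0, "ay": 0, "az": 0.0071, "jaw": 0.087},
  {"dx": 0.0185, "dy": -0.0294, "dz": 0, "ax": 0, "ay": 0, "az": 0.0071, "jaw": 0.087},
])

```text
time: 1.1
position: [0.488, 0.2113, 0.2224]
ee_rot: [-0.0, 0.176, 0.984, -0.0]
contact_force: [0.4, 0.3, -0.4]
gripper_width: 0.0869
```

Call:
apply_moves([
  {"dx": -0.001, "dy": 0.0014, "dz": -0.03, "ax": 0, "ay": 0, "az": 0, "jaw": 0.087},
  {"dx": 0, "dy": 0, "dz": -0.03, "ax": 0, "ay": 0, "az": 0, "jaw": 0.087},
  {"dx": 0, "dy": 0, "dz": -0.03, "ax": 0, "ay": 0, "az": 0, "jaw": 0.087},
  {"dx": 0, "dy": 0, "dz": -0.02, "ax": 0, "ay": 0, "az": 0, "jaw": 0.087},
  {"dx": 0, "dy": 0, "dz": 0, "ax": 0, "ay": 0, "az": 0, "jaw": 0.087},
])

```text
time: 1.52
position: [0.4839, 0.213, 0.1082]
ee_rot: [-0.003, 0.176, 0.984, -0.002]
contact_force: [-0.5, 0.4, -0.1]
gripper_width: 0.0872
```

```bash
cat >> h.py <<'E'
def crop(im,u0,v0,w,h,k): return cv2.resize(im[v0:v0+h,u0:u0+w,::-1],(w*k,h*k),interpolation=cv2.INTER_CUBIC)
E
python3 - <<'E'
from h import *
a,_=snap('scene','s1');b,_=snap('top','t1')
cv2.imwrite('pics/c3.png',np.hstack([crop(a,310,110,65,100,6),crop(b,220,190,65,100,6)]))
E
```

```text
(no output)
```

View pics/c3.png

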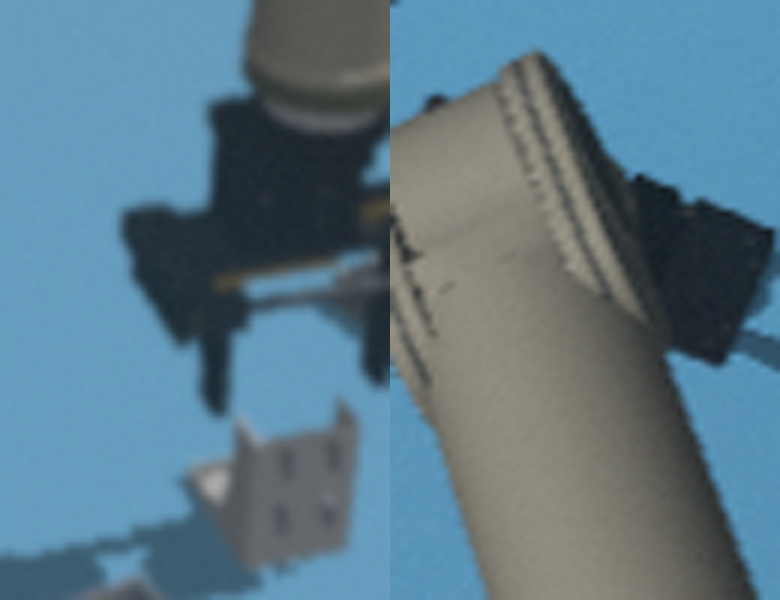

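The scene crop shows the fingers straddling the cheeks evenly: fingers at 228 and 362, cheeks at 240 and 350. I'll go down and close.

Call:
apply_moves([
  {"dx": 0, "dy": 0, "dz": -0.02, "ax": 0, "ay": 0, "az": 0, "jaw": 0.087},
  {"dx": 0, "dy": 0, "dz": -0.02, "ax": 0, "ay": 0, "az": 0, "jaw": 0.087},
  {"dx": 0, "dy": 0, "dz": -0.017, "ax": 0, "ay": 0, "az": 0, "jaw": 0.087},
  {"dx": 0, "dy": 0, "dz": 0, "ax": 0, "ay": 0, "az": 0, "jaw": 0.087},
  {"dx": 0, "dy": 0, "dz": 0, "ax": 0, "ay": 0, "az": 0, "jaw": 0.087},
  {"dx": 0, "dy": 0, "dz": 0, "ax": 0, "ay": 0, "az": 0, "jaw": 0.087},
])

```text
time: 2.12
position: [0.4877, 0.215, 0.0576]
ee_rot: [0.001, 0.176, 0.984, 0.001]
contact_force: [0.2, -0.5, 0.3]
gripper_width: 0.087
```

Call:
apply_moves([
  {"dx": 0, "dy": 0, "dz": 0, "ax": 0, "ay": 0, "az": 0, "jaw": 0.075},
  {"dx": 0, "dy": 0, "dz": 0, "ax": 0, "ay": 0, "az": 0, "jaw": 0.068},
  {"dx": 0, "dy": 0, "dz": 0, "ax": 0, "ay": 0, "az": 0, "jaw": 0.06},
  {"dx": 0, "dy": 0, "dz": 0, "ax": 0, "ay": 0, "az": 0, "jaw": 0.055},
  {"dx": 0, "dy": 0, "dz": 0, "ax": 0, "ay": 0, "az": 0, "jaw": 0.055},
  {"dx": 0, "dy": 0, "dz": 0, "ax": 0, "ay": 0, "az": 0, "jaw": 0.055},
  {"dx": 0, "dy": 0, "dz": 0, "ax": 0, "ay": 0, "az": 0, "jaw": 0.055},
], newtons=25)

```text
time: 2.7
position: [0.4868, 0.2146, 0.056]
ee_rot: [0.0, 0.176, 0.984, 0.0]
contact_force: [-0.4, 0.1, 2.9]
gripper_width: 0.0637
```

```bash
python3 - <<'E'
from h import *
o=env.get_obs(); print(o['time'],o['position'],o['ee_rot'],o['contact_force'],o['torque'],o['gripper_width'])
E
```

```text
2.7 [0.48680061 0.21461648 0.05595049] [2.42386481e-04 1.75866581e-01 9.84413939e-01 2.90514198e-04] [-0.41696919  0.14606609  2.88802353] [-0.06317522  0.13344962 -0.00329026] 0.06370553260114205
```

```bash
python3 - <<'E'
from h import *
z0=np.load('pics/scene0.npz')['im']
cv2.imwrite('pics/c4.png',crop(z0,312,200,40,60,10))
# predicted slot openings, column y=+14 (and -14), in that crop's coordinates
yaw=np.radians(-5.7);c,s=np.cos(yaw),np.sin(yaw);O=np.array([.6226,-.0456])
def W(x,y,z): return [O[0]+c*x-s*y,O[1]+s*x+c*y,z]
for y in(.014,-.014):
  for L in(.161,.121,.081):
    fb=proj('scene',[W(0,y,L)])[0]; rt=proj('scene',[W(.003,y,L+.0185)])[0]; a=(np.array([fb,rt])-[312,200]+.5)*10-.5
    print(y,L,'front low edge',np.round(a[0]),'rear top edge',np.round(a[1]))
for n,p in dict(top_strip_rear=W(.003,.025,.19),tsr=W(.003,-.025,.19)).items(): print(n,(proj('scene',[p])[0]-[312,200]+.5)*10)
E
```

```text
0.014 0.161 front low edge [184. 146.] rear top edge [193. 100.]
0.014 0.121 front low edge [180. 253.] rear top edge [188. 210.]
0.014 0.081 front low edge [175. 357.] rear top edge [183. 315.]
-0.014 0.161 front low edge [100. 181.] rear top edge [108. 136.]
-0.014 0.121 front low edge [ 97. 289.] rear top edge [104. 246.]
-0.014 0.081 front low edge [ 94. 393.] rear top edge [101. 352.]
top_strip_rear [227.76300269  57.46266279]
tsr [ 74.84183684 120.59413268]
```

View pics/c4.png

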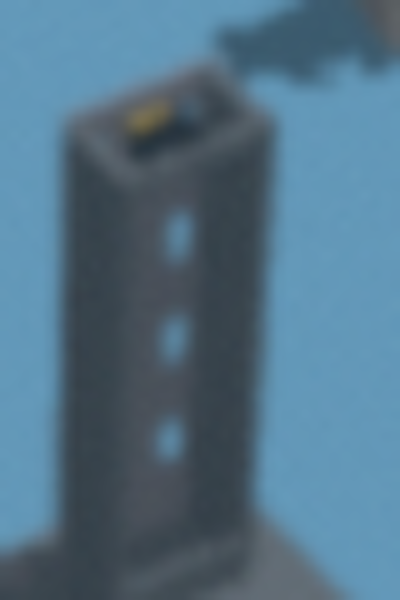

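```bash
python3 - <<'E'
from h import *
I=[];D=[]
for i in range(10):
    a,d=env.camera('top'); I.append(a.astype(float)); d=d.copy(); d[d<=0]=np.nan; D.append(d)
I=np.mean(I,0);D=np.nanmedian(D,0); np.savez('pics/tavg.npz',im=I,d=D)
im=I.astype(np.uint8)
cv2.imwrite('pics/c5.png',crop(im,318,158,40,45,14)); 
P=pts('top',D); np.set_printoptions(linewidth=220,suppress=True)
print('z');print((P[174:198,326:350,2]*1000).round().astype(int))
S=[];
for i in range(6):
    a,d=env.camera('scene'); S.append(a.astype(float))
S=np.mean(S,0);np.savez('pics/savg.npz',im=S)
cv2.imwrite('pics/c6.png',crop(S.astype(np.uint8),312,200,40,60,10))
E
```

```text
z
[[  8   7   8   8   7   8   9   8   7   9  10   6   6   8   7   9   4   8   5   8   6   9   7   5]
 [  7   8   5   8   6   9   7   6   7   6   6   9   7   9   7   4   9   6   5   7   4   7   6   9]
 [  5   4   8   7   8   6   8   9  11   8   8   7   7   7   5   5  10   7   7   9   7   7  10   6]
 [  8   9   5   6   7   6   8   7   9   8   6   5   8   6   5   9   9   6   6   6   9   6   5   7]
 [  6   9   7   9   6 184 184 183 184 185 185 183   8   9   8   6   7   6   6   7   8   5   6   6]
 [  6   7   7   6   7 184 186   8 182 185 185 185 184 185 182 184 185 186 183   4   7   7   7   7]
 [  5   9   5   6   8 182 185   7   5   6   6   6   6   7   7 177 183 184 182 183 186   8   6   6]
 [  8   9   9   6   7 184 183   6   5   6   9   5   4   7   8   6   7   9   8 185 184   9   7   6]
 [  6   7   7   5 111 185   4   6   8   4 180 181 178 182 180  10   7   8 129 183 185   6   7   8]
 [  9   8   8   8 150 185   6   7   7   6 180 180 181 180 179   7   8   9 140 185 185   9   9   9]
 [  8   8   8   8 183 184   7   9   5   7 180 179 179 180 180   6   7  70 150 185 182   9  10   8]
 [  7   8
[... 578 characters left out ...]
6  -1]
 [  4   6  10  69  73  77  76  76  85  91 110 109 101 103 110 109 118 121 123   9   7   7   9  -2]
 [  6   9   8  41  44  38  39  55  60  67 107 107  77  77  78  75  89  93   7   9   5   6   7   0]
 [  6   7   6   7  14  20  22  28  30  66  66  67  49  35  38  59  60  64   6   7   7   7   5   1]
 [  9   7   7   5   7   6   8   7  11  29  26  13  18  22  27  29  35   6   7   7   9   7   8  -2]
 [  8  12   9   5   6   7   9   8   7  23   7   6   7   7   6   7   8   4   8   4   5   9   0   1]
 [ 12   8   7   7   6   6   9   7   7   5   7   6   8   7   7   7   8   9  11   9   9   9  -1  -1]
 [  9   6   9   9   8   5   8   9   9   8   7   6   6   6   8   8   7   9  11   8   7   7  -1  -1]]
```

View pics/c5.png

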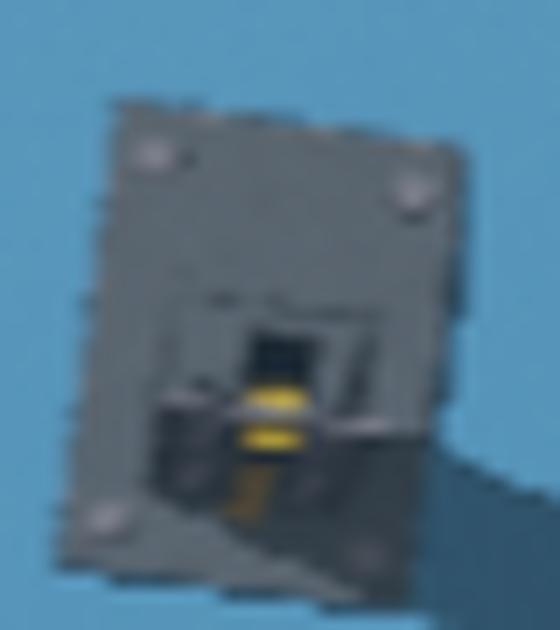

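View pics/c6.png

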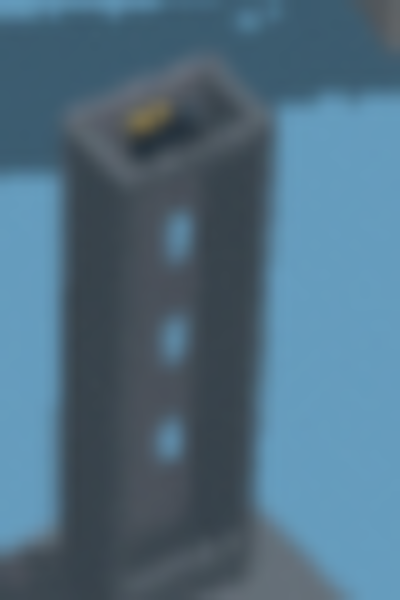

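```bash
python3 - <<'E'
from h import *
def c(x,y,k=14): return (x+.5)/k-.5+318,(y+.5)/k-.5+158
F=np.array([ray('top',*c(*p),.008) for p in[(115,100),(465,145),(412,605),(58,568)]]); print(F.round(4),F.mean(0).round(4))
e=F[0]-F[1];e2=F[3]-F[2];f=F[0]-F[3];f2=F[1]-F[2]
print([np.degrees(a).round(2) for a in(np.arctan2(-e[0],e[1]),np.arctan2(-e2[0],e2[1]),np.arctan2(f[1],f[0]),np.arctan2(f2[1],f2[0]))],[np.linalg.norm(v[:2]).round(4) for v in(e,e2,f,f2)])
print('strip top mid',ray('top',337.5,187.2,.187).round(4))
# points from depth: strip top edge line
z=np.load('pics/tavg.npz');P=pts('top',z['d']);im=z['im']
m=(P[...,2]>.172)&(P[...,2]<.195); m[:170]=0;m[200:]=0;m[:,:320]=0;m[:,355:]=0
Q=P[m]; vv,uu=np.nonzero(m)
print('raised outline',cv2.minAreaRect((Q[:,:2]*1000).astype(np.float32)))
# front edge: lowest row per column
E=np.array([P[vv[uu==u].max(),u] for u in np.unique(uu)]); print((E*1000).round(1).tolist())
# yellow
y=(im[...,0]>130)&(im[...,1]>100)&(im[...,2]<90); y[:170]=0;y[200:]=0; a,b=np.nonzero(y);print(sorted(zip(a.tolist(),b.tolist())))
o=env.get_obs();print(o['position'],o['contact_force'])
E
```

```text
[[ 7.261e-01 -1.090e-02  8.000e-03]
 [ 7.173e-01 -9.980e-02  8.000e-03]
 [ 5.999e-01 -8.910e-02  8.000e-03]
 [ 6.067e-01  2.000e-04  8.000e-03]] [ 0.6625 -0.0499  0.008 ]
[np.float64(-5.65), np.float64(-4.3), np.float64(-5.28), np.float64(-5.19)] [np.float64(0.0893), np.float64(0.0895), np.float64(0.12), np.float64(0.1179)]
strip top mid [ 0.6237 -0.0465  0.187 ]
raised outline ((635.581787109375, -48.21088409423828), (49.67565155029297, 34.170536041259766), 83.55604553222656)
[[625.1, -23.5, 175.4], [624.8, -26.5, 178.7], [624.5, -29.6, 181.5], [624.0, -32.5, 186.0], [624.1, -35.6, 186.5], [623.9, -38.7, 188.1], [619.0, -42.4, 177.9], [619.1, -45.5, 178.0], [619.3, -48.7, 177.5], [619.4, -51.8, 177.7], [621.8, -54.6, 183.7], [621.6, -57.6, 185.9], [621.7, -60.7, 186.3], [621.8, -63.8, 186.3], [621.9, -66.9, 186.1], [620.2, -70.8, 175.8], [635.3, -73.2, 181.8]]
[(170, 88), (170, 89), (170, 90), (170, 91), (170, 92), (170, 93), (170, 94), (170, 95), (170, 96), (170, 97), (170, 98), (170, 99), (170, 100), (170, 101), (170, 102), (170, 103), (170, 104), (170, 105), (170, 106), (170, 112
[... 12778 characters left out ...]
8, 120), (198, 121), (198, 122), (198, 123), (198, 124), (198, 125), (198, 126), (198, 127), (198, 128), (198, 129), (198, 130), (198, 131), (198, 132), (198, 133), (198, 134), (198, 135), (199, 86), (199, 87), (199, 88), (199, 89), (199, 90), (199, 91), (199, 92), (199, 93), (199, 94), (199, 95), (199, 96), (199, 97), (199, 98), (199, 99), (199, 100), (199, 101), (199, 102), (199, 103), (199, 104), (199, 105), (199, 106), (199, 118), (199, 119), (199, 120), (199, 121), (199, 122), (199, 123), (199, 124), (199, 125), (199, 126), (199, 127), (199, 128), (199, 129), (199, 130), (199, 131), (199, 132), (199, 133), (199, 134)]
[0.48679103 0.21462373 0.05594576] [0.42487933 1.08653661 6.40144184]
```

Call:
apply_moves([
  {"dx": 0, "dy": 0, "dz": 0.01, "ax": 0, "ay": 0, "az": 0, "jaw": 0.055},
  {"dx": 0, "dy": 0, "dz": 0.025, "ax": 0, "ay": 0, "az": 0, "jaw": 0.055},
  {"dx": 0, "dy": 0, "dz": 0.025, "ax": 0, "ay": 0, "az": 0, "jaw": 0.055},
  {"dx": 0, "dy": 0, "dz": 0.025, "ax": 0, "ay": 0, "az": 0, "jaw": 0.055},
  {"dx": 0, "dy": 0, "dz": 0.01, "ax": 0, "ay": 0, "az": 0, "jaw": 0.055},
  {"dx": 0, "dy": 0, "dz": 0, "ax": 0, "ay": 0, "az": 0, "jaw": 0.055},
  {"dx": 0, "dy": 0, "dz": 0, "ax": 0, "ay": 0, "az": 0, "jaw": 0.055},
])

```text
time: 4.08
position: [0.4862, 0.2142, 0.1499]
ee_rot: [-0.0, 0.176, 0.984, -0.0]
contact_force: [-0.4, 0.6, -3.5]
gripper_width: 0.0641
```

Call:
apply_moves([
  {"dx": 0.0072, "dy": -0.0213, "dz": 0, "ax": 0, "ay": 0, "az": 0.0215, "jaw": 0.055},
  {"dx": 0.0072, "dy": -0.0213, "dz": 0, "ax": 0, "ay": 0, "az": 0.0215, "jaw": 0.055},
  {"dx": 0.0072, "dy": -0.0213, "dz": 0, "ax": 0, "ay": 0, "az": 0.0215, "jaw": 0.055},
  {"dx": 0.0072, "dy": -0.0213, "dz": 0, "ax": 0, "ay": 0, "az": 0.0215, "jaw": 0.055},
  {"dx": 0.0072, "dy": -0.0213, "dz": 0, "ax": 0, "ay": 0, "az": 0.0215, "jaw": 0.055},
  {"dx": 0.0072, "dy": -0.0213, "dz": 0, "ax": 0, "ay": 0, "az": 0.0215, "jaw": 0.055},
  {"dx": 0.0072, "dy": -0.0213, "dz": 0, "ax": 0, "ay": 0, "az": 0.0215, "jaw": 0.055},
  {"dx": 0.0072, "dy": -0.0213, "dz": 0, "ax": 0, "ay": 0, "az": 0.0215, "jaw": 0.055},
  {"dx": 0.0072, "dy": -0.0213, "dz": 0, "ax": 0, "ay": 0, "az": 0.0215, "jaw": 0.055},
  {"dx": 0.0072, "dy": -0.0213, "dz": 0, "ax": 0, "ay": 0, "az": 0.0215, "jaw": 0.055},
  {"dx": 0.0072, "dy": -0.0213, "dz": 0.002, "ax": 0, "ay": 0, "az": 0.0215, "jaw": 0.055},
  {"dx": 0.0072, "dy": -0.0213, "dz": 0, "ax": 0, "ay": 0, "az": 0.0215, "jaw": 0.055},
])

```text
time: 5.08
position: [0.572, -0.0423, 0.1504]
ee_rot: [-0.002, 0.047, 0.999, -0.0]
contact_force: [0.0, 0.0, -4.0]
gripper_width: 0.0638
```

```bash
python3 - <<'E'
from h import *
S=[];T=[];p=[];f=[]
for i in range(6):
    S.append(env.camera('scene')[0].astype(float)); o=env.get_obs(); p.append(o['position']);f.append(o['contact_force'])
T=np.mean([env.camera('top')[0].astype(float) for _ in range(3)],0)
print(np.array(p).round(4),np.mean(f[2:],0),env.get_obs()['torque'],o['ee_rot'])
S=np.mean(S,0).astype(np.uint8);np.savez('pics/s2.npz',im=S)
cv2.imwrite('pics/c7.png',crop(S,290,170,80,60,10)); cv2.imwrite('pics/c8.png',crop(T.astype(np.uint8),300,150,80,60,10))
E
```

```text
[[ 0.5728 -0.0479  0.1505]
 [ 0.5722 -0.046   0.1504]
 [ 0.5719 -0.0434  0.1503]
 [ 0.5718 -0.0417  0.1505]
 [ 0.5719 -0.0406  0.1508]
 [ 0.5721 -0.0402  0.1512]] [-0.03207029  0.22491093 -3.33835774] [ 0.07324069  0.00596868 -0.00291271] [-1.17420470e-03  4.73724126e-02  9.98876601e-01  1.08538441e-04]
```

View pics/c7.png

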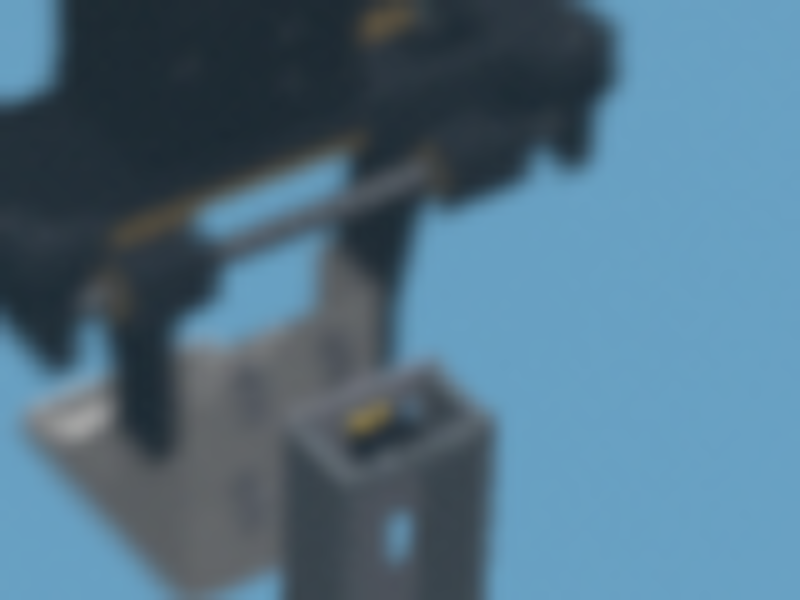

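View pics/c8.png

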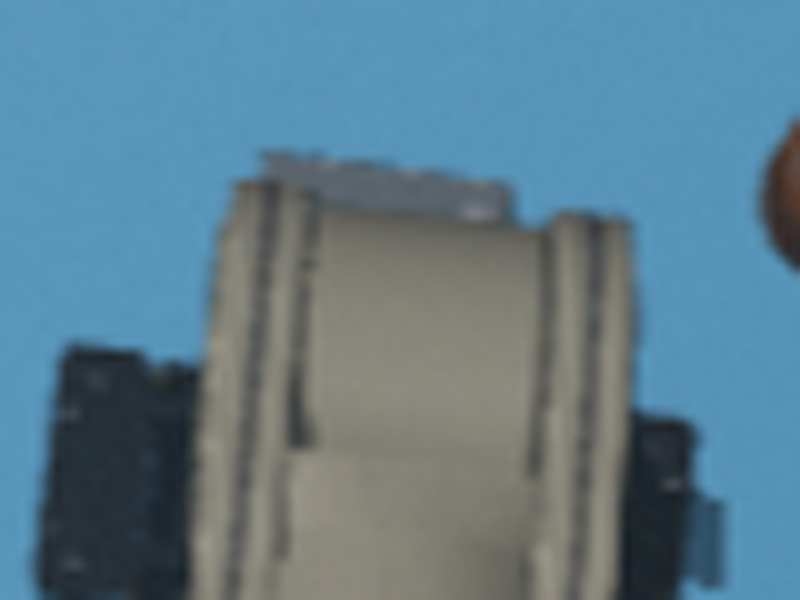

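```bash
python3 - <<'E'
from h import *
S=np.load('pics/s2.npz')['im']; cv2.imwrite('pics/c9.png',crop(S,290,200,60,50,13))
yaw=np.radians(-5.5);c,s=np.cos(yaw),np.sin(yaw)
def W(O,x,y,z): return [O[0]+c*x-s*y,O[1]+s*x+c*y,z]
f=lambda p:((proj('scene',[p])[0]-[290,200]+.5)*13-.5).round(0)
T=(.572,-.0402); B=W(T,.0158,0,0)
for n,(x,y,z) in dict(cornLow=(0,-.032,0),cornTop=(0,-.032,.09),othTop=(0,.032,.09),shelfR=(-.092,-.032,.010),tab1=(.01,-.014,.076),tab2=(.01,-.014,.036),tab1L=(.01,.014,.076)).items(): print(n,f(W(B,x,y,.0952+z)))
U=(.6225,-.0467)
for n,(x,y,z) in dict(stripR=(0,-.025,.1868),stripL=(0,.025,.1868),slot_lo=(0,.014,.118),slot_hi=(.003,.014,.1365)).items(): print(n,f(W(U,x,y,z)))
for x in(.035,.034): print('chan back',f(W(U,x,-.025,.185)),f(W(U,x,.025,.185)))
E
```

```text
cornLow [256. 401.]
cornTop [257.  86.]
othTop [507. -16.]
shelfR [ 40. 139.]
tab1 [354. 133.]
tab2 [351. 274.]
tab1L [463.  88.]
stripR [370. 162.]
stripL [568.  80.]
slot_lo [515. 341.]
slot_hi [526. 285.]
chan back [465. 263.] [665. 177.]
chan back [463. 261.] [662. 175.]
```

View pics/c9.png

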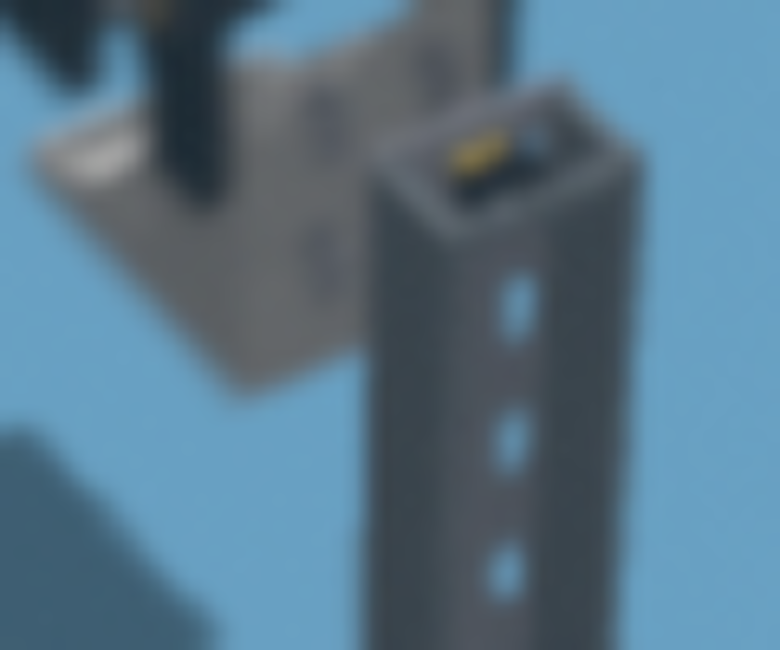

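Call:
apply_moves([
  {"dx": 0.01, "dy": -0.0005, "dz": 0, "ax": 0, "ay": 0, "az": 0, "jaw": 0.055},
  {"dx": 0.008, "dy": -0.0007, "dz": 0, "ax": 0, "ay": 0, "az": 0, "jaw": 0.055},
  {"dx": 0, "dy": 0, "dz": 0, "ax": 0, "ay": 0, "az": 0, "jaw": 0.055},
  {"dx": 0, "dy": 0, "dz": 0, "ax": 0, "ay": 0, "az": 0, "jaw": 0.055},
  {"dx": 0, "dy": 0, "dz": 0, "ax": 0, "ay": 0, "az": 0, "jaw": 0.055},
])

```text
time: 5.95
position: [0.5906, -0.0423, 0.1524]
ee_rot: [-0.0, 0.048, 0.999, -0.0]
contact_force: [0.6, -0.4, -3.7]
gripper_width: 0.0638
```

Call:
apply_moves([
  {"dx": 0.001, "dy": -0.0001, "dz": 0, "ax": 0, "ay": 0, "az": 0, "jaw": 0.055},
  {"dx": 0.001, "dy": -0.0001, "dz": 0, "ax": 0, "ay": 0, "az": 0, "jaw": 0.055},
  {"dx": 0.001, "dy": -0.0001, "dz": 0, "ax": 0, "ay": 0, "az": 0, "jaw": 0.055},
  {"dx": 0, "dy": 0, "dz": 0, "ax": 0, "ay": 0, "az": 0, "jaw": 0.055},
])

```text
time: 6.28
position: [0.594, -0.0427, 0.1526]
ee_rot: [0.0, 0.048, 0.999, 0.0]
contact_force: [0.8, 0.8, -3.6]
gripper_width: 0.0637
```

Call:
apply_moves([
  {"dx": 0.001, "dy": 0.001, "dz": 0, "ax": 0, "ay": 0, "az": 0, "jaw": 0.055},
  {"dx": 0.001, "dy": 0, "dz": 0, "ax": 0, "ay": 0, "az": 0, "jaw": 0.055},
  {"dx": 0, "dy": 0, "dz": 0, "ax": 0, "ay": 0, "az": 0, "jaw": 0.055},
  {"dx": 0, "dy": 0, "dz": 0, "ax": 0, "ay": 0, "az": 0, "jaw": 0.055},
])

```text
time: 6.62
position: [0.5958, -0.0415, 0.1525]
ee_rot: [-0.0, 0.048, 0.999, 0.0]
contact_force: [-1.3, 1.1, -2.9]
gripper_width: 0.0637
```

Call:
apply_moves([
  {"dx": 0.001, "dy": 0, "dz": 0, "ax": 0, "ay": 0, "az": 0, "jaw": 0.055},
  {"dx": 0.001, "dy": -0.0001, "dz": 0, "ax": 0, "ay": 0, "az": 0, "jaw": 0.055},
  {"dx": 0, "dy": 0, "dz": 0, "ax": 0, "ay": 0, "az": 0, "jaw": 0.055},
  {"dx": 0, "dy": 0, "dz": 0, "ax": 0, "ay": 0, "az": 0, "jaw": 0.055},
])

```text
time: 6.95
position: [0.5959, -0.0415, 0.1524]
ee_rot: [-0.002, 0.048, 0.999, 0.0]
contact_force: [-12.6, 2.4, 4.0]
gripper_width: 0.0638
```

Call:
apply_moves([
  {"dx": -0.001, "dy": 0, "dz": 0, "ax": 0, "ay": 0, "az": 0, "jaw": 0.055},
  {"dx": 0, "dy": 0, "dz": -0.001, "ax": 0, "ay": 0, "az": 0, "jaw": 0.055},
  {"dx": 0, "dy": 0, "dz": -0.001, "ax": 0, "ay": 0, "az": 0, "jaw": 0.055},
  {"dx": 0, "dy": 0, "dz": -0.001, "ax": 0, "ay": 0, "az": 0, "jaw": 0.055},
  {"dx": 0, "dy": 0, "dz": 0, "ax": 0, "ay": 0, "az": 0, "jaw": 0.055},
])

```text
time: 7.37
position: [0.596, -0.0418, 0.1494]
ee_rot: [-0.001, 0.048, 0.999, 0.0]
contact_force: [-6.3, 0.5, -0.8]
gripper_width: 0.064
```

Call:
apply_moves([
  {"dx": 0, "dy": 0, "dz": -0.001, "ax": 0, "ay": 0, "az": 0, "jaw": 0.055},
  {"dx": 0, "dy": 0, "dz": -0.001, "ax": 0, "ay": 0, "az": 0, "jaw": 0.055},
  {"dx": 0, "dy": 0, "dz": 0, "ax": 0, "ay": 0, "az": 0, "jaw": 0.055},
  {"dx": 0, "dy": 0, "dz": 0, "ax": 0, "ay": 0, "az": 0, "jaw": 0.055},
])

```text
time: 7.7
position: [0.5971, -0.042, 0.1476]
ee_rot: [0.0, 0.048, 0.999, -0.0]
contact_force: [-0.6, -1.0, -4.2]
gripper_width: 0.0639
```

Call:
apply_moves([
  {"dx": 0.001, "dy": -0.0001, "dz": 0, "ax": 0, "ay": 0, "az": 0, "jaw": 0.055},
  {"dx": 0.001, "dy": -0.0001, "dz": 0, "ax": 0, "ay": 0, "az": 0, "jaw": 0.055},
  {"dx": 0, "dy": 0, "dz": 0, "ax": 0, "ay": 0, "az": 0, "jaw": 0.055},
  {"dx": 0, "dy": 0, "dz": 0, "ax": 0, "ay": 0, "az": 0, "jaw": 0.055},
])

```text
time: 8.03
position: [0.5992, -0.0423, 0.1476]
ee_rot: [0.0, 0.048, 0.999, -0.0]
contact_force: [0.8, -1.3, -3.6]
gripper_width: 0.0638
```

Call:
apply_moves([
  {"dx": 0.001, "dy": -0.0001, "dz": 0, "ax": 0, "ay": 0, "az": 0, "jaw": 0.055},
  {"dx": 0.001, "dy": -0.0001, "dz": 0, "ax": 0, "ay": 0, "az": 0, "jaw": 0.055},
  {"dx": 0.001, "dy": -0.0001, "dz": 0, "ax": 0, "ay": 0, "az": 0, "jaw": 0.055},
  {"dx": 0, "dy": 0, "dz": 0, "ax": 0, "ay": 0, "az": 0, "jaw": 0.055},
  {"dx": 0, "dy": 0, "dz": 0, "ax": 0, "ay": 0, "az": 0, "jaw": 0.055},
])

```text
time: 8.45
position: [0.6017, -0.0425, 0.1474]
ee_rot: [-0.0, 0.048, 0.999, -0.0]
contact_force: [-2.6, -2.8, -2.7]
gripper_width: 0.064
```

Call:
apply_moves([
  {"dx": 0.001, "dy": -0.0001, "dz": 0, "ax": 0, "ay": 0, "az": 0, "jaw": 0.055},
  {"dx": 0.001, "dy": -0.0001, "dz": 0, "ax": 0, "ay": 0, "az": 0, "jaw": 0.055},
  {"dx": 0.001, "dy": -0.0001, "dz": 0, "ax": 0, "ay": 0, "az": 0, "jaw": 0.055},
  {"dx": 0, "dy": 0, "dz": 0, "ax": 0, "ay": 0, "az": 0, "jaw": 0.055},
  {"dx": 0, "dy": 0, "dz": 0, "ax": 0, "ay": 0, "az": 0, "jaw": 0.055},
])

```text
time: 8.87
position: [0.6048, -0.0428, 0.1474]
ee_rot: [-0.0, 0.048, 0.999, -0.0]
contact_force: [-3.9, -2.6, -2.5]
gripper_width: 0.0636
```

Call:
apply_moves([
  {"dx": 0.001, "dy": -0.0005, "dz": 0, "ax": 0, "ay": 0, "az": 0, "jaw": 0.055},
  {"dx": 0.001, "dy": -0.0001, "dz": 0, "ax": 0, "ay": 0, "az": 0, "jaw": 0.055},
  {"dx": 0, "dy": 0, "dz": 0, "ax": 0, "ay": 0, "az": 0, "jaw": 0.055},
  {"dx": 0, "dy": 0, "dz": 0, "ax": 0, "ay": 0, "az": 0, "jaw": 0.055},
])

```text
time: 9.2
position: [0.6056, -0.0429, 0.1474]
ee_rot: [-0.002, 0.048, 0.999, 0.0]
contact_force: [-11.6, -0.2, 1.6]
gripper_width: 0.0639
```

Call:
apply_moves([
  {"dx": 0, "dy": 0, "dz": -0.0015, "ax": 0, "ay": 0, "az": 0, "jaw": 0.055},
  {"dx": 0, "dy": 0, "dz": -0.0015, "ax": 0, "ay": 0, "az": 0, "jaw": 0.055},
  {"dx": 0, "dy": 0, "dz": -0.0015, "ax": 0, "ay": 0, "az": 0, "jaw": 0.055},
  {"dx": 0, "dy": 0, "dz": -0.0015, "ax": 0, "ay": 0, "az": 0, "jaw": 0.055},
  {"dx": 0, "dy": 0, "dz": 0, "ax": 0, "ay": 0, "az": 0, "jaw": 0.055},
])

```text
time: 9.62
position: [0.6056, -0.0429, 0.1415]
ee_rot: [-0.001, 0.048, 0.999, 0.0]
contact_force: [-12.0, -1.0, 2.3]
gripper_width: 0.0636
```

Call:
apply_moves([
  {"dx": 0, "dy": 0, "dz": -0.001, "ax": 0, "ay": 0, "az": 0, "jaw": 0.055},
  {"dx": 0, "dy": 0, "dz": -0.001, "ax": 0, "ay": 0, "az": 0, "jaw": 0.055},
  {"dx": 0, "dy": 0, "dz": 0, "ax": 0, "ay": 0, "az": 0, "jaw": 0.055},
  {"dx": 0, "dy": 0, "dz": 0, "ax": 0, "ay": 0, "az": 0, "jaw": 0.055},
])

```text
time: 9.95
position: [0.6056, -0.0429, 0.1396]
ee_rot: [-0.001, 0.048, 0.999, 0.0]
contact_force: [-11.8, 0.1, 4.1]
gripper_width: 0.0636
```

Call:
apply_moves([
  {"dx": 0, "dy": 0, "dz": -0.001, "ax": 0, "ay": 0, "az": 0, "jaw": 0.055},
  {"dx": 0, "dy": 0, "dz": -0.0005, "ax": 0, "ay": 0, "az": 0, "jaw": 0.055},
  {"dx": 0, "dy": 0, "dz": 0, "ax": 0, "ay": 0, "az": 0, "jaw": 0.055},
  {"dx": 0, "dy": 0, "dz": 0, "ax": 0, "ay": 0, "az": 0, "jaw": 0.055},
])

```text
time: 10.28
position: [0.6057, -0.0429, 0.1382]
ee_rot: [-0.001, 0.048, 0.999, 0.0]
contact_force: [-11.3, -0.2, 4.2]
gripper_width: 0.0639
```

Call:
apply_moves([
  {"dx": 0, "dy": 0, "dz": -0.001, "ax": 0, "ay": 0, "az": 0, "jaw": 0.055},
  {"dx": 0, "dy": 0, "dz": -0.0005, "ax": 0, "ay": 0, "az": 0, "jaw": 0.055},
  {"dx": 0, "dy": 0, "dz": 0, "ax": 0, "ay": 0, "az": 0, "jaw": 0.055},
  {"dx": 0, "dy": 0, "dz": 0, "ax": 0, "ay": 0, "az": 0, "jaw": 0.055},
])

```text
time: 10.62
position: [0.6057, -0.0429, 0.1372]
ee_rot: [-0.001, 0.048, 0.999, 0.0]
contact_force: [-13.3, -0.1, 7.5]
gripper_width: 0.0639
```

Call:
apply_moves([
  {"dx": 0, "dy": 0, "dz": -0.001, "ax": 0, "ay": 0, "az": 0, "jaw": 0.055},
  {"dx": 0, "dy": 0, "dz": -0.0005, "ax": 0, "ay": 0, "az": 0, "jaw": 0.055},
  {"dx": 0, "dy": 0, "dz": 0, "ax": 0, "ay": 0, "az": 0, "jaw": 0.055},
  {"dx": 0, "dy": 0, "dz": 0, "ax": 0, "ay": 0, "az": 0, "jaw": 0.055},
])

```text
time: 10.95
position: [0.6058, -0.0428, 0.137]
ee_rot: [-0.001, 0.048, 0.999, 0.001]
contact_force: [-19.2, 0.2, 19.6]
gripper_width: 0.0637
```

```bash
python3 - <<'E'
from h import *
S=np.mean([env.camera('scene')[0].astype(float) for _ in range(4)],0).astype(np.uint8)
cv2.imwrite('pics/c10.png',crop(S,290,180,70,50,11))
o=env.get_obs();print(o['position'],o['contact_force'])
E
```

```text
[ 0.60582396 -0.0428693   0.13702715] [-19.79050244   0.19634662  18.31477374]
```

View pics/c10.png

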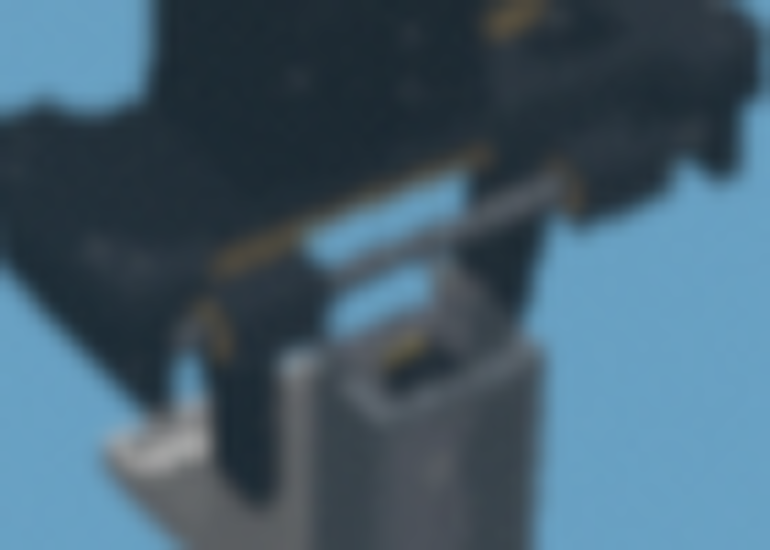

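Call:
apply_moves([
  {"dx": -0.001, "dy": 0, "dz": 0.001, "ax": 0, "ay": 0, "az": 0, "jaw": 0.055},
  {"dx": -0.001, "dy": 0, "dz": 0.0005, "ax": 0, "ay": 0, "az": 0, "jaw": 0.055},
  {"dx": 0, "dy": 0, "dz": 0, "ax": 0, "ay": 0, "az": 0, "jaw": 0.055},
  {"dx": 0, "dy": 0, "dz": 0, "ax": 0, "ay": 0, "az": 0, "jaw": 0.055},
])

```text
time: 11.48
position: [0.6056, -0.0428, 0.1372]
ee_rot: [0.001, 0.048, 0.999, 0.0]
contact_force: [-1.2, -0.1, 2.9]
gripper_width: 0.0643
```

Call:
apply_moves([
  {"dx": 0, "dy": 0, "dz": 0, "ax": 0, "ay": 0, "az": 0, "jaw": 0.07},
  {"dx": 0, "dy": 0, "dz": 0, "ax": 0, "ay": 0, "az": 0, "jaw": 0.087},
  {"dx": 0, "dy": 0, "dz": 0, "ax": 0, "ay": 0, "az": 0, "jaw": 0.087},
  {"dx": 0, "dy": 0, "dz": 0, "ax": 0, "ay": 0, "az": 0, "jaw": 0.087},
  {"dx": 0, "dy": 0, "dz": 0.01, "ax": 0, "ay": 0, "az": 0, "jaw": 0.087},
  {"dx": 0, "dy": 0, "dz": 0.03, "ax": 0, "ay": 0, "az": 0, "jaw": 0.087},
  {"dx": 0, "dy": 0, "dz": 0.03, "ax": 0, "ay": 0, "az": 0, "jaw": 0.087},
  {"dx": 0, "dy": 0, "dz": 0.035, "ax": 0, "ay": 0, "az": 0, "jaw": 0.087},
  {"dx": -0.03, "dy": 0.02, "dz": 0.02, "ax": 0, "ay": 0, "az": 0, "jaw": 0.087},
  {"dx": -0.04, "dy": 0.0, "dz": 0, "ax": 0, "ay": 0, "az": 0, "jaw": 0.087},
  {"dx": -0.04, "dy": 0.0, "dz": 0, "ax": 0, "ay": 0, "az": 0, "jaw": 0.087},
  {"dx": -0.04, "dy": 0.0, "dz": 0, "ax": 0, "ay": 0, "az": 0, "jaw": 0.087},
])

```text
time: 12.48
position: [0.4535, -0.0231, 0.2623]
ee_rot: [0.001, 0.048, 0.999, -0.0]
contact_force: [0.1, -0.2, 0.3]
gripper_width: 0.087
```

Call:
apply_moves([
  {"dx": 0, "dy": -0.04, "dz": 0, "ax": 0, "ay": 0, "az": 0, "jaw": 0.087},
  {"dx": 0, "dy": -0.04, "dz": 0, "ax": 0, "ay": 0, "az": 0, "jaw": 0.087},
  {"dx": 0, "dy": -0.04, "dz": 0, "ax": 0, "ay": 0, "az": 0, "jaw": 0.087},
  {"dx": 0, "dy": -0.03, "dz": 0, "ax": 0, "ay": 0, "az": 0, "jaw": 0.087},
  {"dx": 0, "dy": 0, "dz": 0, "ax": 0, "ay": 0, "az": 0, "jaw": 0.087},
])

```text
time: 12.9
position: [0.4537, -0.1799, 0.2629]
ee_rot: [0.001, 0.052, 0.999, -0.001]
contact_force: [0.3, 0.1, 0.7]
gripper_width: 0.087
```

```bash
cat > look.py <<'E'
from h import *
import sys
tag=sys.argv[1]
S=[];T=[];D=[]
for i in range(6):
    a,d=env.camera('top');T.append(a.astype(float));d=d.copy();d[d<=0]=np.nan;D.append(d)
for i in range(3): S.append(env.camera('scene')[0].astype(float))
S=np.mean(S,0).astype(np.uint8);T=np.mean(T,0).astype(np.uint8);D=np.nanmedian(D,0)
np.savez(f'pics/{tag}.npz',T=T,S=S,D=D)
cv2.imwrite(f'pics/{tag}a.png',np.hstack([crop(T,318,165,40,60,9),crop(S,300,185,45,60,9)]))
cv2.imwrite(f'pics/{tag}b.png',T[:,:,::-1]);cv2.imwrite(f'pics/{tag}c.png',S[:,:,::-1])
o=env.get_obs();print(o['time'],o['position'],o['contact_force'])
E
python3 look.py L1; python3 - <<'E'
from h import *
D=np.load('pics/L1.npz')['D'];P=pts('top',D);np.set_printoptions(linewidth=220)
print((P[180:222,324:352,2]*1000).round().astype(int))
E
```

```text
13.35 [ 0.45510696 -0.17239152  0.2616771 ] [-0.198939    0.18977829  0.21394759]
[[-1  5  7 ...  7  0  0]
 [ 0  8 11 ...  8  0 -1]
 [ 5  9 10 ...  8 -1  1]
 ...
 [-1 -1  0 ...  1 -3  1]
 [-3 -4  1 ...  1  0 -1]
 [ 0  2  4 ... -1  1  1]]
```

View pics/L1a.png

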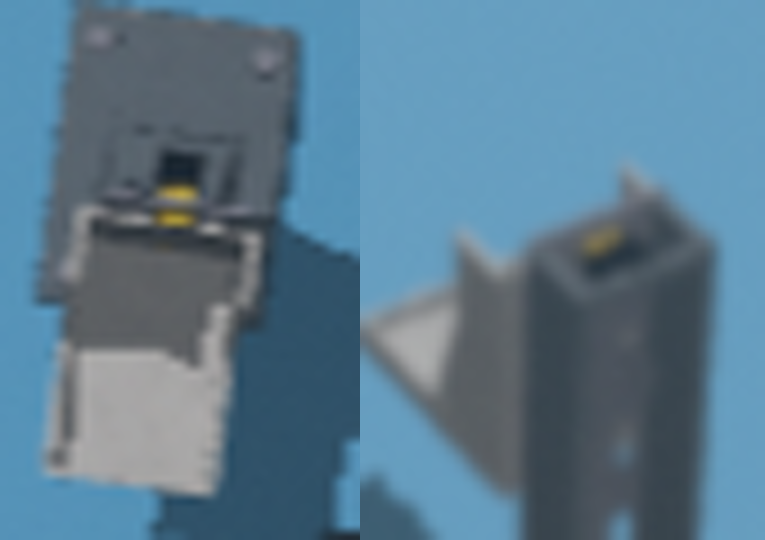

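View pics/L1b.png

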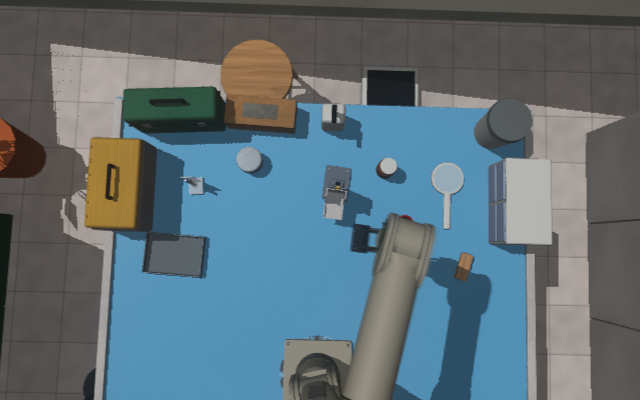

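The bracket hangs on the strip, and the yellow catch overlaps the white back-plate edge at crop (177,218), so it has sprung out. Next is the cup.

```bash
python3 - <<'E'
from h import *
z=np.load('pics/tavg.npz');im=z['im'];D=z['d']
m=(im[...,0]>1.6*im[...,1])&(im[...,0]>60); m[:200]=0;m[250:]=0;m[:,:380]=0;m[:,430:]=0
v,u=np.nonzero(m); print('top red',u.min(),u.max(),v.min(),v.max())
P=pts('top',D); r=P[...,2]>.08; r[:200]=0;r[250:]=0;r[:,:380]=0;r[:,430:]=0
Q=P[r]; 
print('rim pts',len(Q),cv2.minEnclosingCircle((Q[:,:2]*1000).astype(np.float32)),Q[:,2].mean())
rr=P[...,2]>.02; rr[:200]=0;rr[250:]=0;rr[:,:380]=0;rr[:,430:]=0
np.set_printoptions(linewidth=200);import sys;np.set_printoptions(threshold=sys.maxsize,linewidth=220)
print((P[212:236,392:416,2]*1000).round().astype(int))
cv2.imwrite('pics/c11.png',np.hstack([crop(im.astype(np.uint8),385,205,40,40,10),crop(np.load('pics/savg.npz')['im'].astype(np.uint8),217,235,40,40,10)]))
E
```

```text
top red 394 413 215 231
rim pts 74 ((522.5050048828125, -278.29302978515625), 28.503591537475586) 0.08807154707352496
[[ 0 -1 -2 -2 -3  0 -1  1 -1 -1 -3 -2 -2  0 -1 -1  0 -1 -2  0  1 -3  0 -1]
 [ 0 -2 -2  1 -2 -1 -1 -1 -1 -2  1 -1 -2  1  0 -1  0  0 -1 -1  0  1  0  1]
 [ 0 -2  0 -2 -3  2  1  0  0  2 -1  0  0 -3  0  0  1 -3  1 -1 -3 -2 -2  0]
 [-1  0 -1 -1  0 -2  0 -2 -1 -1  0 89 88 89 90 88 -2 -1 -1 -1 -3 -1 -2  0]
 [-1 -1  0 -2 -1 -2 -1  2  2 87 91 90 85 85 88 90 89 88  0 -2 -1 -1 -1  1]
 [ 0 -2  1  0 -1 -1 -3 89 90 89 61 56 60 63 67 73 81 86 91 -1 -2 -2 -2 -1]
 [ 0  0  0 -1 -1 -1 80 89 39 32 30 33 39 47 54 61 68 79 86 89 -2  0 -2 -2]
 [-2 -1 -3  0 -3 68 91  5  6  4  6 17 25 32 39 48 61 69 77 87 89 -1 -1 -1]
 [ 0  0  0 -1 53 88 90  5  2  5  6  2  8 19 30 39 48 60 71 82 88 -1 -1 -2]
 [-1 -1 -1 29 65 92  3  6  4  3  4  3  4  9 20 33 44 56 66 78 89 89 -2 -2]
 [-2 -3  2 43 79 90  3  2  6  4  8  5  4  4 17 26 40 50 63 77 85 90  1 -2]
 [ 0  0 12 50 75 87  2  3  4  3  5  3  0  4 12 25 38 50 59 74 82 89 -2  0]
 [ 0  0 16 49 78 89  5  3  4  3  1  6  2  5  8 23 31 46 56 70 85 87  0 -3]
 [-1  1 17 45 75 89  4  6  5  3  5  2  2  3 10 23 34 47 62 72 88 91 -1  0]
 [-2  0  9 37 65 89 90  4  4  3  6  3  6  2 11 25 37 51 65 77 88 90  0 -1]
 [ 0 -1 -2 28 56 82 89  5  3  4  5  5  5  6 16 32 42 59 72 84 88 -2 -3  1]
 [-2 -1  0 11 37 67 87 88  5  1  4  3  5 12 27 39 52 65 78 87 88 -1 -3  2]
 [-2 -3 -2 -1 19 44 73 89 88  4  3  4 12 29 43 54 68 77 89 91 -2 -2  0  1]
 [-1  0 -1  0  1  8 41 68 88 89 21 27 39 52 63 75 85 90 87  0 -1  1  3 -1]
 [-2  0  0 -2  0  0 -2 -2 38 83 89 87 90 89 88 91 87 -3 -1 -1  1 -1 -2 -5]
 [-3 -1  0 -1 -2 -1 -2  1 -3 -3  2 -1 -2  0 -2 -1 -2 -2 -1 -1  0  0 -1  1]
 [ 0 -2 -2 -1 -1  0  0 -3  0  0  1 -2 -1 -2  1 -2 -2 -1 -2 -3 -2 -1 -3  0]
 [-2 -1 -1  1  2 -3 -2 -4  0 -1 -1 -2  0  1 -1 -2 -1 -1  0  0 -2 -2 -2  0]
 [-1  1  0 -1 -2  1 -1  2  0 -3 -2  0 -1 -1 -1  0  0  0 -4 -2  0 -1 -2 -1]]
```

View pics/c11.png

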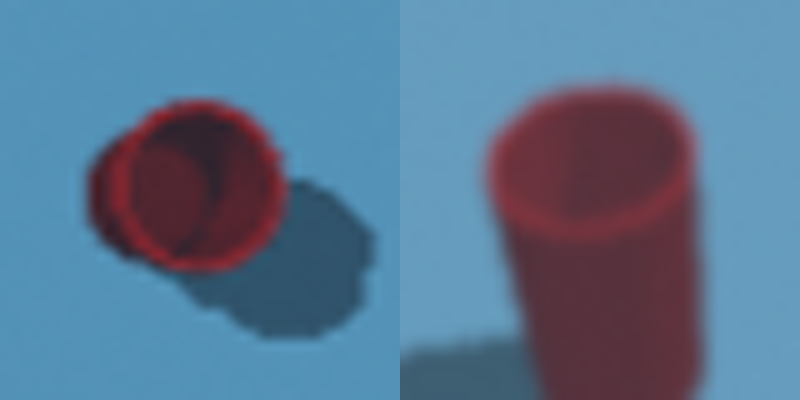

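Call:
apply_moves([
  {"dx": 0.0225, "dy": -0.035, "dz": -0.03, "ax": 0, "ay": 0, "az": 0, "jaw": 0.087},
  {"dx": 0.0225, "dy": -0.035, "dz": -0.03, "ax": 0, "ay": 0, "az": 0, "jaw": 0.087},
  {"dx": 0.022, "dy": -0.034, "dz": -0.03, "ax": 0, "ay": 0, "az": 0, "jaw": 0.087},
  {"dx": 0, "dy": 0, "dz": -0.03, "ax": 0, "ay": 0, "az": 0, "jaw": 0.087},
  {"dx": 0, "dy": 0, "dz": 0, "ax": 0, "ay": 0, "az": 0, "jaw": 0.087},
  {"dx": 0, "dy": 0, "dz": 0, "ax": 0, "ay": 0, "az": 0, "jaw": 0.087},
  {"dx": 0, "dy": 0, "dz": 0, "ax": 0, "ay": 0, "az": 0, "jaw": 0.087},
])

```text
time: 13.93
position: [0.5103, -0.2575, 0.1596]
ee_rot: [0.001, 0.047, 0.999, 0.0]
contact_force: [0.3, 0.7, 0.6]
gripper_width: 0.0873
```

```bash
python3 - <<'E'
from h import *
for i in range(3): S=env.camera('scene')[0]
cv2.imwrite('pics/c12.png',crop(S,190,170,90,110,6))
o=env.get_obs();print(o['position'])
E
```

```text
[ 0.51062618 -0.25774691  0.16016127]
```

View pics/c12.png

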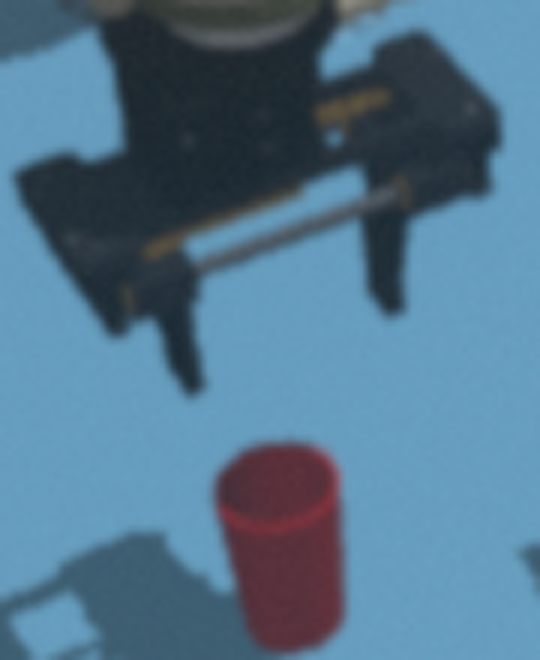

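Call:
apply_moves([
  {"dx": 0.0115, "dy": -0.019, "dz": 0, "ax": 0, "ay": 0, "az": 0, "jaw": 0.087},
  {"dx": 0, "dy": 0, "dz": -0.03, "ax": 0, "ay": 0, "az": 0, "jaw": 0.087},
  {"dx": 0, "dy": 0, "dz": 0, "ax": 0, "ay": 0, "az": 0, "jaw": 0.087},
  {"dx": 0, "dy": 0, "dz": 0, "ax": 0, "ay": 0, "az": 0, "jaw": 0.087},
  {"dx": 0, "dy": 0, "dz": 0, "ax": 0, "ay": 0, "az": 0, "jaw": 0.087},
])

```text
time: 14.5
position: [0.5216, -0.2768, 0.1295]
ee_rot: [0.001, 0.048, 0.999, 0.0]
contact_force: [0.8, -0.5, 0.6]
gripper_width: 0.0869
```

Call:
apply_moves([
  {"dx": 0, "dy": 0, "dz": -0.025, "ax": 0, "ay": 0, "az": 0, "jaw": 0.087},
  {"dx": 0, "dy": 0, "dz": -0.025, "ax": 0, "ay": 0, "az": 0, "jaw": 0.087},
  {"dx": 0, "dy": 0, "dz": -0.02, "ax": 0, "ay": 0, "az": 0, "jaw": 0.087},
  {"dx": 0, "dy": 0, "dz": 0, "ax": 0, "ay": 0, "az": 0, "jaw": 0.087},
  {"dx": 0, "dy": 0, "dz": 0, "ax": 0, "ay": 0, "az": 0, "jaw": 0.087},
  {"dx": 0, "dy": 0, "dz": 0, "ax": 0, "ay": 0, "az": 0, "jaw": 0.087},
])

```text
time: 15.0
position: [0.5223, -0.2775, 0.0602]
ee_rot: [0.001, 0.048, 0.999, -0.0]
contact_force: [-0.1, -0.4, 0.2]
gripper_width: 0.0868
```

Call:
apply_moves([
  {"dx": 0, "dy": 0, "dz": 0, "ax": 0, "ay": 0, "az": 0, "jaw": 0.072},
  {"dx": 0, "dy": 0, "dz": 0, "ax": 0, "ay": 0, "az": 0, "jaw": 0.064},
  {"dx": 0, "dy": 0, "dz": 0, "ax": 0, "ay": 0, "az": 0, "jaw": 0.059},
  {"dx": 0, "dy": 0, "dz": 0, "ax": 0, "ay": 0, "az": 0, "jaw": 0.055},
  {"dx": 0, "dy": 0, "dz": 0, "ax": 0, "ay": 0, "az": 0, "jaw": 0.05},
  {"dx": 0, "dy": 0, "dz": 0, "ax": 0, "ay": 0, "az": 0, "jaw": 0.05},
  {"dx": 0, "dy": 0, "dz": 0, "ax": 0, "ay": 0, "az": 0, "jaw": 0.05},
  {"dx": 0, "dy": 0, "dz": 0, "ax": 0, "ay": 0, "az": 0, "jaw": 0.05},
], newtons=12)

```text
time: 15.67
position: [0.5212, -0.2773, 0.0582]
ee_rot: [0.0, 0.048, 0.999, -0.0]
contact_force: [0.1, 0.1, 1.8]
gripper_width: 0.0553
```

Call:
apply_moves([
  {"dx": 0, "dy": 0, "dz": 0.005, "ax": 0, "ay": 0, "az": 0, "jaw": 0.05},
  {"dx": 0, "dy": 0, "dz": 0.015, "ax": 0, "ay": 0, "az": 0, "jaw": 0.05},
  {"dx": 0, "dy": 0, "dz": 0.03, "ax": 0, "ay": 0, "az": 0, "jaw": 0.05},
  {"dx": 0, "dy": 0, "dz": 0.03, "ax": 0, "ay": 0, "az": 0, "jaw": 0.05},
  {"dx": 0, "dy": 0, "dz": 0.03, "ax": 0, "ay": 0, "az": 0, "jaw": 0.05},
  {"dx": 0, "dy": 0, "dz": 0.025, "ax": 0, "ay": 0, "az": 0, "jaw": 0.05},
  {"dx": 0, "dy": 0, "dz": 0.01, "ax": 0, "ay": 0, "az": 0, "jaw": 0.05},
  {"dx": 0, "dy": 0, "dz": 0, "ax": 0, "ay": 0, "az": 0, "jaw": 0.05},
  {"dx": 0, "dy": 0, "dz": 0, "ax": 0, "ay": 0, "az": 0, "jaw": 0.05},
  {"dx": 0, "dy": 0, "dz": 0, "ax": 0, "ay": 0, "az": 0, "jaw": 0.05},
])

```text
time: 16.5
position: [0.5204, -0.2765, 0.201]
ee_rot: [-0.001, 0.048, 0.999, 0.0]
contact_force: [0.8, 0.6, -1.6]
gripper_width: 0.0557
```

```bash
python3 - <<'E'
from h import *
S=np.mean([env.camera('scene')[0].astype(float) for _ in range(3)],0).astype(np.uint8)
cv2.imwrite('pics/c13.png',crop(S,180,130,110,130,5))
o=env.get_obs();print(o['position'],o['contact_force'],o['gripper_width'])
E
```

```text
[ 0.52052711 -0.27677195  0.20142183] [ 0.12212872 -0.3882133  -2.57136313] 0.05561869595194018
```

View pics/c13.png

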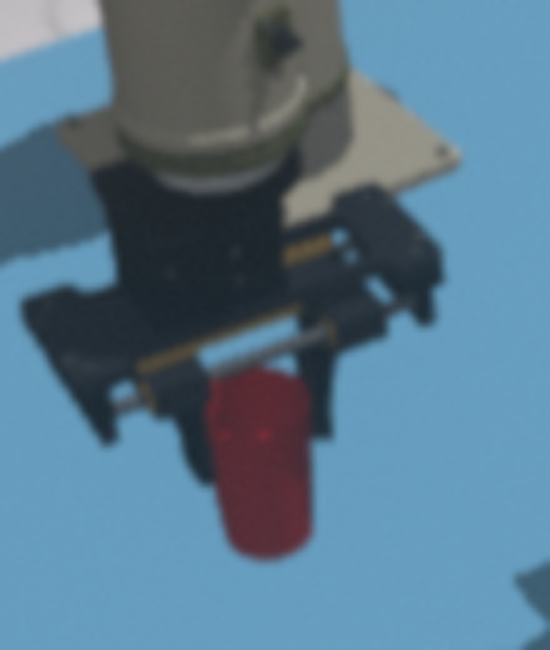

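Call:
apply_moves([
  {"dx": 0, "dy": 0, "dz": 0.02, "ax": 0, "ay": 0, "az": 0, "jaw": 0.05},
  {"dx": 0, "dy": 0.005, "dz": 0.025, "ax": 0, "ay": 0, "az": 0, "jaw": 0.05},
  {"dx": 0.005, "dy": 0.02, "dz": 0, "ax": 0, "ay": 0, "az": 0, "jaw": 0.05},
  {"dx": 0.006, "dy": 0.03, "dz": 0, "ax": 0, "ay": 0, "az": 0, "jaw": 0.05},
  {"dx": 0.006, "dy": 0.03, "dz": 0, "ax": 0, "ay": 0, "az": 0, "jaw": 0.05},
  {"dx": 0.007, "dy": 0.035, "dz": 0, "ax": 0, "ay": 0, "az": 0, "jaw": 0.05},
  {"dx": 0.007, "dy": 0.035, "dz": 0, "ax": 0, "ay": 0, "az": 0, "jaw": 0.05},
  {"dx": 0.006, "dy": 0.03, "dz": 0, "ax": 0, "ay": 0, "az": 0, "jaw": 0.05},
  {"dx": 0.006, "dy": 0.03, "dz": 0, "ax": 0, "ay": 0, "az": 0, "jaw": 0.05},
  {"dx": 0.006, "dy": 0.0225, "dz": 0, "ax": 0, "ay": 0, "az": 0, "jaw": 0.05},
  {"dx": 0, "dy": 0, "dz": 0, "ax": 0, "ay": 0, "az": 0, "jaw": 0.05},
  {"dx": 0, "dy": 0, "dz": 0, "ax": 0, "ay": 0, "az": 0, "jaw": 0.05},
])

```text
time: 17.65
position: [0.5701, -0.038, 0.247]
ee_rot: [-0.001, 0.046, 0.999, -0.0]
contact_force: [-1.1, -1.3, -3.0]
gripper_width: 0.0555
```

Call:
apply_moves([
  {"dx": 0, "dy": 0, "dz": 0, "ax": 0, "ay": 0, "az": 0, "jaw": 0.05},
  {"dx": 0, "dy": 0, "dz": 0, "ax": 0, "ay": 0, "az": 0, "jaw": 0.05},
  {"dx": 0, "dy": 0, "dz": 0, "ax": 0, "ay": 0, "az": 0, "jaw": 0.05},
  {"dx": 0, "dy": 0, "dz": 0, "ax": 0, "ay": 0, "az": 0, "jaw": 0.05},
])

```text
time: 17.98
position: [0.57, -0.0406, 0.248]
ee_rot: [0.0, 0.049, 0.999, -0.0]
contact_force: [0.2, 0.4, -2.0]
gripper_width: 0.0551
```

```bash
python3 - <<'E'
from h import *
S=np.mean([env.camera('scene')[0].astype(float) for _ in range(3)],0).astype(np.uint8)
cv2.imwrite('pics/c14.png',crop(S,260,120,110,130,5))
o=env.get_obs();print(o['position'],o['contact_force'],o['gripper_width'],o['ee_rot'])
E
```

```text
[ 0.57010094 -0.04001775  0.24807536] [ 0.04004491 -0.15423597 -2.36840715] 0.055551242902913495 [3.21427583e-05 4.80749253e-02 9.98843729e-01 7.56593103e-05]
```

View pics/c14.png

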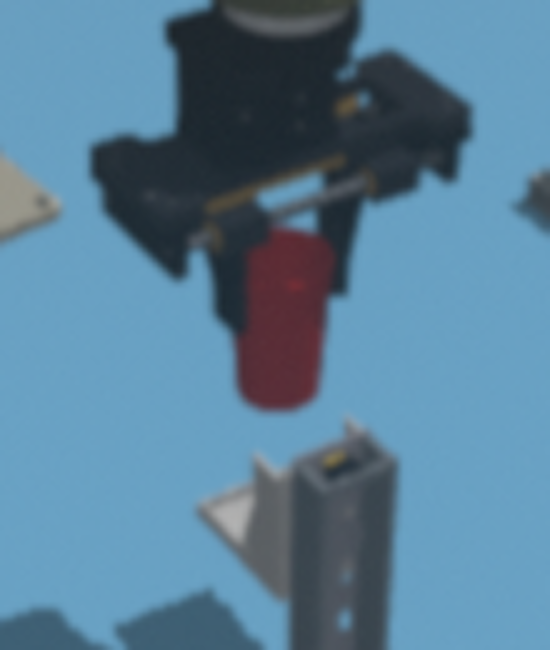

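```bash
python3 - <<'E'
from h import *
for T,o in(((.5205,-.2768,.2014),(180,130)),((.5701,-.0400,.2481),(260,120))):
    b=T[2]-.0582
    a=proj('scene',[[T[0],T[1],b+.09],[T[0],T[1],b]]); print(((a-o+.5)*5).round(1))
S=env.camera('scene')[0]
for i in range(2): S=env.camera('scene')[0]
cv2.imwrite('pics/c15.png',crop(S,298,160,40,50,12))
E
```

```text
[[252.7 403.5]
 [271.5 533.6]]
[[282.5 257.4]
 [280.4 390. ]]
```

View pics/c15.png

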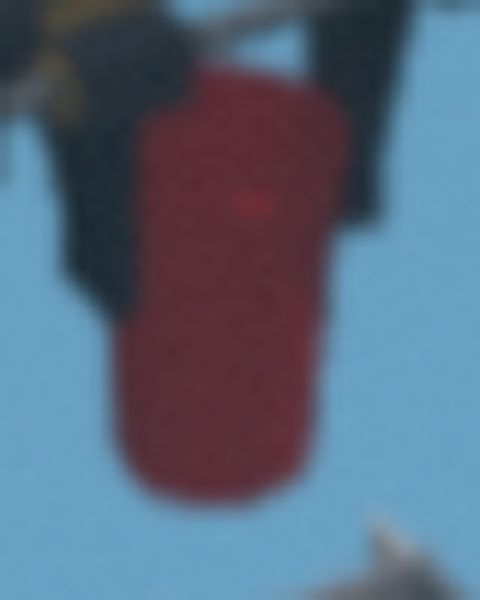

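Call:
apply_moves([
  {"dx": 0.0, "dy": 0.0005, "dz": -0.015, "ax": 0, "ay": 0, "az": 0, "jaw": 0.05},
  {"dx": 0, "dy": 0, "dz": -0.02, "ax": 0, "ay": 0, "az": 0, "jaw": 0.05},
  {"dx": 0, "dy": 0, "dz": -0.02, "ax": 0, "ay": 0, "az": 0, "jaw": 0.05},
  {"dx": 0, "dy": 0, "dz": -0.02, "ax": 0, "ay": 0, "az": 0, "jaw": 0.05},
  {"dx": 0, "dy": 0, "dz": -0.01, "ax": 0, "ay": 0, "az": 0, "jaw": 0.05},
  {"dx": 0, "dy": 0, "dz": -0.006, "ax": 0, "ay": 0, "az": 0, "jaw": 0.05},
  {"dx": 0, "dy": 0, "dz": 0, "ax": 0, "ay": 0, "az": 0, "jaw": 0.05},
  {"dx": 0, "dy": 0, "dz": 0, "ax": 0, "ay": 0, "az": 0, "jaw": 0.05},
  {"dx": 0, "dy": 0, "dz": 0, "ax": 0, "ay": 0, "az": 0, "jaw": 0.05},
])

```text
time: 19.03
position: [0.5709, -0.0392, 0.1583]
ee_rot: [0.001, 0.048, 0.999, 0.0]
contact_force: [-0.2, 0.4, -1.9]
gripper_width: 0.0556
```

```bash
python3 - <<'E'
from h import *
S=np.mean([env.camera('scene')[0].astype(float) for _ in range(3)],0).astype(np.uint8)
T=env.camera('top')[0]
cv2.imwrite('pics/c16.png',np.hstack([crop(S,280,160,70,80,6),crop(T,305,160,60,80,6)]))
o=env.get_obs();print(o['position'],o['contact_force'],o['torque'])
E
```

```text
[ 0.57054011 -0.0391639   0.15772215] [ 0.53649283 -0.03381148 -2.42087849] [0.01820625 0.00303339 0.01599802]
```

View pics/c16.png

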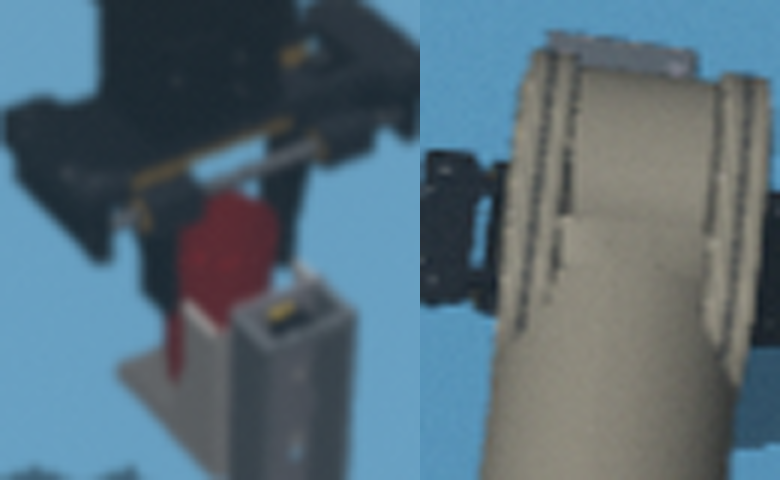

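Call:
apply_moves([
  {"dx": 0, "dy": 0, "dz": -0.004, "ax": 0, "ay": 0, "az": 0, "jaw": 0.05},
  {"dx": 0, "dy": 0, "dz": -0.004, "ax": 0, "ay": 0, "az": 0, "jaw": 0.05},
  {"dx": 0, "dy": 0, "dz": -0.003, "ax": 0, "ay": 0, "az": 0, "jaw": 0.05},
  {"dx": 0, "dy": 0, "dz": 0, "ax": 0, "ay": 0, "az": 0, "jaw": 0.05},
  {"dx": 0, "dy": 0, "dz": 0, "ax": 0, "ay": 0, "az": 0, "jaw": 0.05},
  {"dx": 0, "dy": 0, "dz": 0, "ax": 0, "ay": 0, "az": 0, "jaw": 0.05},
])

```text
time: 19.73
position: [0.5702, -0.0392, 0.146]
ee_rot: [-0.0, 0.048, 0.999, 0.0]
contact_force: [0.3, -0.8, -2.3]
gripper_width: 0.0554
```

Call:
apply_moves([
  {"dx": 0, "dy": 0, "dz": -0.001, "ax": 0, "ay": 0, "az": 0, "jaw": 0.05},
  {"dx": 0, "dy": 0, "dz": -0.001, "ax": 0, "ay": 0, "az": 0, "jaw": 0.05},
  {"dx": 0, "dy": 0, "dz": 0, "ax": 0, "ay": 0, "az": 0, "jaw": 0.05},
  {"dx": 0, "dy": 0, "dz": 0, "ax": 0, "ay": 0, "az": 0, "jaw": 0.05},
])

```text
time: 20.07
position: [0.5701, -0.0391, 0.144]
ee_rot: [-0.0, 0.048, 0.999, 0.0]
contact_force: [0.1, -0.1, -2.7]
gripper_width: 0.0559
```

Call:
apply_moves([
  {"dx": 0, "dy": 0, "dz": -0.001, "ax": 0, "ay": 0, "az": 0, "jaw": 0.05},
  {"dx": 0, "dy": 0, "dz": 0, "ax": 0, "ay": 0, "az": 0, "jaw": 0.05},
  {"dx": 0, "dy": 0, "dz": 0, "ax": 0, "ay": 0, "az": 0, "jaw": 0.05},
])

```text
time: 20.32
position: [0.5701, -0.0391, 0.143]
ee_rot: [-0.0, 0.048, 0.999, 0.0]
contact_force: [-0.2, 0.6, -2.1]
gripper_width: 0.0555
```

Call:
apply_moves([
  {"dx": 0, "dy": 0, "dz": -0.001, "ax": 0, "ay": 0, "az": 0, "jaw": 0.05},
  {"dx": 0, "dy": 0, "dz": 0, "ax": 0, "ay": 0, "az": 0, "jaw": 0.05},
  {"dx": 0, "dy": 0, "dz": 0, "ax": 0, "ay": 0, "az": 0, "jaw": 0.05},
])

```text
time: 20.57
position: [0.5701, -0.0392, 0.142]
ee_rot: [-0.0, 0.048, 0.999, 0.0]
contact_force: [-0.3, 1.0, -2.2]
gripper_width: 0.0556
```

Call:
apply_moves([
  {"dx": 0, "dy": 0, "dz": -0.001, "ax": 0, "ay": 0, "az": 0, "jaw": 0.05},
  {"dx": 0, "dy": 0, "dz": 0, "ax": 0, "ay": 0, "az": 0, "jaw": 0.05},
  {"dx": 0, "dy": 0, "dz": 0, "ax": 0, "ay": 0, "az": 0, "jaw": 0.05},
])

```text
time: 20.82
position: [0.5704, -0.0392, 0.1414]
ee_rot: [0.0, 0.048, 0.999, 0.0]
contact_force: [-1.5, 0.2, 3.0]
gripper_width: 0.0557
```

Call:
apply_moves([
  {"dx": 0, "dy": 0, "dz": 0, "ax": 0, "ay": 0, "az": 0, "jaw": 0.05},
  {"dx": 0, "dy": 0, "dz": 0, "ax": 0, "ay": 0, "az": 0, "jaw": 0.05},
  {"dx": 0, "dy": 0, "dz": 0, "ax": 0, "ay": 0, "az": 0, "jaw": 0.05},
], newtons=4)

```text
time: 21.07
position: [0.5703, -0.0392, 0.1413]
ee_rot: [0.0, 0.048, 0.999, 0.0]
contact_force: [-1.3, 0.9, 3.7]
gripper_width: 0.0559
```

Call:
apply_moves([
  {"dx": 0, "dy": 0, "dz": 0, "ax": 0, "ay": 0, "az": 0, "jaw": 0.056},
  {"dx": 0, "dy": 0, "dz": 0, "ax": 0, "ay": 0, "az": 0, "jaw": 0.057},
  {"dx": 0, "dy": 0, "dz": 0, "ax": 0, "ay": 0, "az": 0, "jaw": 0.058},
  {"dx": 0, "dy": 0, "dz": 0, "ax": 0, "ay": 0, "az": 0, "jaw": 0.06},
  {"dx": 0, "dy": 0, "dz": 0, "ax": 0, "ay": 0, "az": 0, "jaw": 0.065},
  {"dx": 0, "dy": 0, "dz": 0, "ax": 0, "ay": 0, "az": 0, "jaw": 0.072},
  {"dx": 0, "dy": 0, "dz": 0, "ax": 0, "ay": 0, "az": 0, "jaw": 0.08},
  {"dx": 0, "dy": 0, "dz": 0, "ax": 0, "ay": 0, "az": 0, "jaw": 0.08},
  {"dx": 0, "dy": 0, "dz": 0, "ax": 0, "ay": 0, "az": 0, "jaw": 0.08},
])

```text
time: 21.82
position: [0.5702, -0.0391, 0.141]
ee_rot: [-0.0, 0.048, 0.999, 0.0]
contact_force: [-0.6, -0.0, -0.1]
gripper_width: 0.0783
```

```bash
python3 - <<'E'
from h import *
S=np.mean([env.camera('scene')[0].astype(float) for _ in range(3)],0).astype(np.uint8)
cv2.imwrite('pics/c17.png',crop(S,280,160,70,80,7))
o=env.get_obs();print(o['position'],o['contact_force'],o['gripper_width'])
E
```

```text
[ 0.57018424 -0.03912601  0.14105665] [ 0.04323528 -0.60669208  0.56671291] 0.07968766182915449
```

View pics/c17.png

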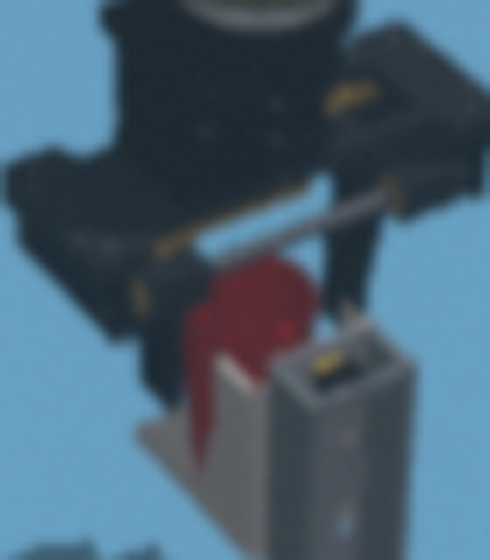

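The cup stands on the shelf and the fingers are clear of it. I'll raise the gripper straight up and move it away.

Call:
apply_moves([
  {"dx": 0, "dy": 0, "dz": 0.01, "ax": 0, "ay": 0, "az": 0, "jaw": 0.085},
  {"dx": 0, "dy": 0, "dz": 0.02, "ax": 0, "ay": 0, "az": 0, "jaw": 0.085},
  {"dx": 0, "dy": 0, "dz": 0.03, "ax": 0, "ay": 0, "az": 0, "jaw": 0.085},
  {"dx": 0, "dy": 0, "dz": 0.03, "ax": 0, "ay": 0, "az": 0, "jaw": 0.085},
  {"dx": 0, "dy": 0, "dz": 0.03, "ax": 0, "ay": 0, "az": 0, "jaw": 0.085},
  {"dx": -0.03, "dy": 0.0, "dz": 0.01, "ax": 0, "ay": 0, "az": 0, "jaw": 0.085},
  {"dx": -0.04, "dy": 0.0, "dz": 0, "ax": 0, "ay": 0, "az": 0, "jaw": 0.085},
  {"dx": -0.03, "dy": 0.02, "dz": 0, "ax": 0, "ay": 0, "az": 0, "jaw": 0.085},
  {"dx": 0, "dy": 0.04, "dz": 0, "ax": 0, "ay": 0, "az": 0, "jaw": 0.085},
  {"dx": 0, "dy": 0.04, "dz": 0, "ax": 0, "ay": 0, "az": 0, "jaw": 0.085},
  {"dx": 0, "dy": 0.04, "dz": 0, "ax": 0, "ay": 0, "az": 0, "jaw": 0.085},
  {"dx": 0, "dy": 0.04, "dz": 0, "ax": 0, "ay": 0, "az": 0, "jaw": 0.085},
])

```text
time: 22.97
position: [0.4698, 0.1425, 0.2724]
ee_rot: [0.001, 0.048, 0.999, 0.001]
contact_force: [1.6, -0.5, 0.9]
gripper_width: 0.0847
```

Call:
apply_moves([
  {"dx": 0, "dy": 0, "dz": 0, "ax": 0, "ay": 0, "az": 0, "jaw": 0.085},
  {"dx": 0, "dy": 0, "dz": 0, "ax": 0, "ay": 0, "az": 0, "jaw": 0.085},
  {"dx": 0, "dy": 0, "dz": 0, "ax": 0, "ay": 0, "az": 0, "jaw": 0.085},
])

```text
time: 23.22
position: [0.4704, 0.1402, 0.2716]
ee_rot: [0.0, 0.048, 0.999, -0.0]
contact_force: [-0.2, -0.7, 1.0]
gripper_width: 0.0846
```

```bash
python3 look.py L2; python3 - <<'E'
from h import *
D=np.load('pics/L2.npz')['D'];P=pts('top',D)
r=(P[...,2]>.16)&(P[...,2]<.182);r[:188]=0;r[225:]=0;r[:,:318]=0;r[:,355:]=0
# cup: red
T=np.load('pics/L2.npz')['T'].astype(float); m=(T[...,0]>1.6*T[...,1])&r
Q=P[m];print(len(Q),Q.mean(0),np.percentile(Q[:,2],[5,50,95]),cv2.minEnclosingCircle((Q[:,:2]*1000).astype(np.float32)))
A=np.c_[Q[:,:2]-Q[:,:2].mean(0),np.ones(len(Q))];print('rim tilt',np.linalg.lstsq(A,Q[:,2],rcond=None)[0])
E
```

```text
23.6667 [0.47021743 0.14052005 0.27109263] [-0.4493281  -0.1860961  -0.31318685]
74 [ 0.56929281 -0.03860946  0.17034502] [0.16257896 0.17129601 0.17323058] ((568.6014404296875, -39.666053771972656), 28.05940818786621)
rim tilt [0.00112001 0.02827584 0.17034502]
```

View pics/L2a.png

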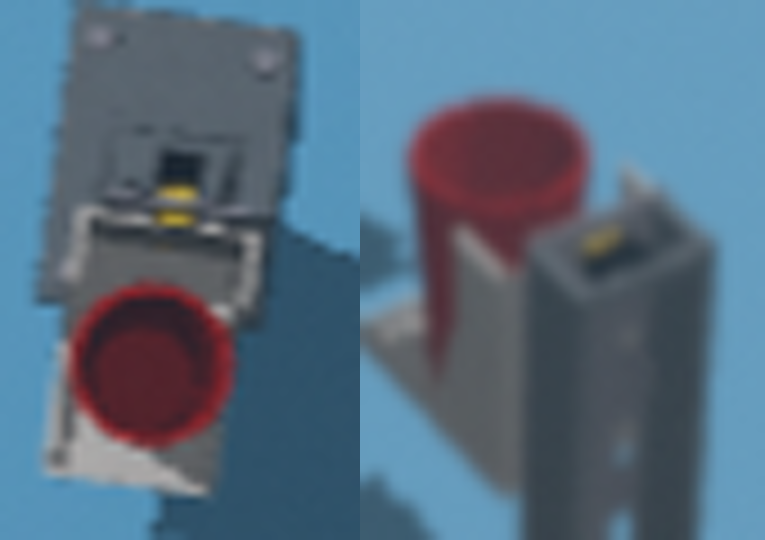

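View pics/L2b.png

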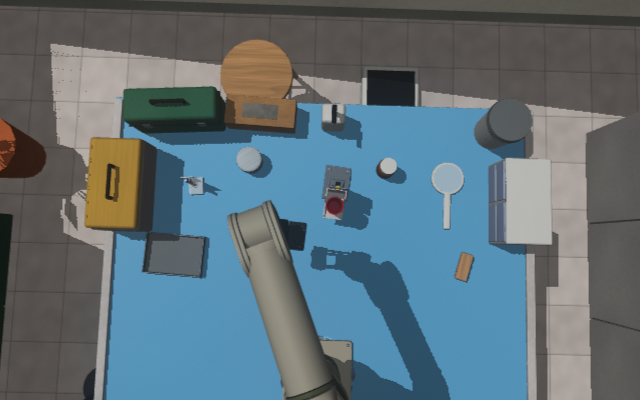

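```bash
python3 -c "
from workcell import env
print(env.sign_off())"
```

```text
the job is handed in; nothing more can be done
None
```

The bracket is hooked into the upright with the catch sprung out over its top edge. The red cup stands upright on the shelf, and I handed the job in at about 24 s.

**Bracket:** I gripped it across its cheeks, pressed it lightly on the strip and slid it down until the tabs dropped into the slots. I then pressed it flat and pushed it down about 10.4 mm to a hard stop. The force readings reached about 20 N at that stop. Home came out about 4 mm below nominal. The camera had suggested 2–3 mm below, which is within the stated ±8 mm.

**Cup:** It hung about 2–3° off vertical in the grip. I lowered it until the force rose by about 5 N, eased the grip so it settled, and let go.

**Last checks:**
- **Catch:** In the top view the yellow catch shows in front of the strip, over the back plate's edge. I read this from the picture only, as there is no direct reading of the catch. The press force before letting go fell to about 1 N, below the 2–3.6 N a held-in catch would give.
- **Cup position:** Its rim is centred within about 1 mm of where I aimed, in the camera frame. The rim measured about 172 mm high against 174 mm expected, which I took as depth-camera error.
- **Cup tilt:** A plane fitted to the rim gave about 1.6° of slope, but its edge points are mixed with the wall's. In the pictures the cup stands flat.
- **Everything else:** By eye, the other objects look unmoved in the final picture, and the robot touches nothing.

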